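# Reset the guarded lamp trim knob on the microscope bench

## Robot

A 6-joint arm with a two-finger parallel gripper is mounted at the origin on the work surface. World frame = base frame: x ahead of the robot, y to its left, z up, the work surface at z = 0. Lengths are in m, angles in degrees, forces in N, time in s.
With the tool pointing down it reaches from about 0.3 to 0.85 m from the base axis. Payload 4.2 kg.
Tool frame: the origin (TCP) lies midway between the tips of the shut fingers; the grasp point (between the pads) lies pinch_z behind it (pinch_z is the distance from the TCP to the grasp point, in m); y points along the fingers, z is the direction in which the jaws open and shut, and the axes are right-handed (so a half turn about y gives the same grasp; the last joint's range is limited). The gripper opens to 91 mm and grips with 3 to 60 N. Pads are 32 mm wide; open, the fingers measure 118 mm over their backs; the gripper's body (76 mm by 178 mm) begins 60 mm behind the grasp point.
Start: joints at [-73.51, 18.312, 89.639, -0, 72.044, -1.146], TCP at [0.174, -0.548, 0.214] pointing down, gripper open.
Joint ranges: [-177.97, 177.97], [-48.28, 115.42], [12.27, 149.76], [-77.06, 257.06], [2.81, 150.46], [-146.56, 146.56]. Speed limits (degrees/s): [147.25, 147.25, 180, 180, 180, 180].

## Interface

Orientations are given as a 3x3 rotation matrix whose columns are the frame's x, y, z axes.
In Python, from bench import read_state, snapshot, close_job, find_in, tip_of, pinch_z gives the robot as it stands.
- The arm moves only by the tool send_rows, never from a script. Its argument "series" is a list of rows, each an object with "claw": the closure, from 0 (fully open) to 1 (shut); "offset": the shift along the tool's x, y, z in m, a list of three; "dr": the turn, a rotation vector about the tool's x, y, z in degrees, a list of three. A call has 1 to 10 rows; each row shifts and turns the commanded pose from where the row before left it, along the tool's axes as they then stand; what a row does not reach is not made up. A row lasts 1/12 s, in which the tool goes at most 41.7 mm and 7.16 degrees, less where a joint would pass 70% of its speed; a pose out of reach is approached as far as the arm can. A call with a gripper value outside its range is refused whole. The fingers move at their own pace and stop on an object; "newtons" is the grip in N (left out, the last holds). Time passes only in rows, so rows that do not move let the fingers close. It gives the time, the measured TCP pose, the force and the opening at its end, in the units of the state.
- read_state(): the state, without advancing time (a new reading comes with each control period).
- snapshot(name): name is "scene" or "top"; returns a dict with "img" (420x560x3 uint8, red, green, blue), "mtx" (3x3 intrinsics, pixels), "world_from_camera" (4x4, takes a point from camera to world coordinates). Camera axes: x right, y down, z forward; pixel columns grow to the right and rows downward; lengths in m; the calibration is good to about 2 mm. A picture is of the moment at which its call begins. There is no depth.
- close_job(): hands the job in, once; it reports no verdict.
Trained networks look in the newest picture that a camera, given by its name, has taken for a name from the list of things; names that differ only in an ending like _2 or _b are one class to them, and where a whole thing is asked for, a point or a joint stands for the part that bears it (a point fixed in the world has none). Each returns a list of dicts, best first, with "score" (0 to 1); they miss things now and then, are a little off and sometimes report something else, mostly with a low value. They report only what shows in the picture. A call takes as long as a camera call.
- find_in(camera, query): "location" ([row, column] in pixels, amid what is visible of it).
- tip_of(camera, query): "location" ([row, column] in pixels: a listed point, or the origin of a listed thing).
The state is a dict: "time": time; "qpos": joint angles; "dq": joint speeds; "effort": joint torques, N m; "eef_pos": TCP position; "tool_rot": TCP orientation; "force": force on the tool from outside, world axes, zero at the start; "wrist_torque": the same for the moment, N m; "grip_width": finger opening in m.
Only numpy, scipy, OpenCV 4.12 (cv2) and the standard library are available. Lean on these libraries where they do the work, as an engineer would, in place of code of your own. Each camera call takes 0.05 s, during which the arm holds its last target.

## Task

Set the microscope lamp back to its marked brightness: swing the clear guard on the lamp control box up and back and let go, so that it stays propped open, leaning on its rest by itself. Turn the knob under it until its pointer lines up with the index tab on the ring around it, let go, then swing the guard down again until it is fully shut. Leave the bare round knob and the things beside the box as they are.

Things in the scene. Friction and masses are not known exactly. Their poses are not given: they have to be found in the camera images.
- lamp_box: white lamp control box with a grey top, fixed to the bench, 200 (x) x 300 (y) x 75 mm high. Origin: centre of its underside, at bench height. Its x axis points level away from its front to its rear, z up. The guard is on the left half (box y = +50 mm), hinged at the rear top edge.
- guard (a joint): clear flip guard, a shell open below and at the rear, 93 long (hinge to front face) x 100 wide x 58 mm high, 140 g. 0 = shut on the box top; 2.0 rad = swung up and back until it leans on the rest bar behind the box. Damped hinge, no spring: below about 1.0 rad it sinks shut, beyond that it sinks open, in a second or two.
- guard_hinge (a point): on the hinge line in the middle of the guard's width: box coordinates (100, 50, 75) mm. The hinge line runs along the box's y axis. The axes of this point turn with the guard.
- guard_handle (a point): centre of the guard's handle, a round steel bar 10 mm thick along the hinge direction, 72 mm clear between its end arms, 30 mm clear of the guard's front face. In box axes from the hinge: (-128, 0, +42) mm shut, (+91, 0, +99) at 2.0 rad. The bar can turn between fingers that point down and close along box x, so they can carry it round the hinge.
- trim (a joint): the black knob under the guard; the value grows as it turns clockwise seen from above, range 0 to 2.6 rad, light friction (0.03 N m), stays where left.
- trim_grip (a point): on the trim knob's axis at box (52, 50, 107) mm, half-way up its upright grip bar. The grip bar is 42 long x 14 wide x 34 mm high (top 44 mm above the box top) and runs along this point's x axis; the pointer is towards the point's -x. Under the shut guard; free all round when the guard is open.
- trim_pointer (a point): outer end of the trim knob's pointer nose (short nose with a white line at the foot of the knob), 29 mm from the knob's axis, 12 mm above the box top.
- index_tab (a point): inner end of the index tab: a small upright steel block 8 x 5 x 10 mm on the flat fixed ring around the trim knob, 29 mm from the knob's axis. The pointer is set when it points straight at this tab. It is always clockwise of the pointer's start, by 0.4 to 1.5 rad.
- range_mark (a point): white mark on the top rim of the bare round knob (38 mm across, 26 mm high) on the right half of the box, its axis at box (30, -85) mm; not to be turned.
- flask: clear flat culture flask lying on the bench, 122 x 60 x 32 mm, origin at its underside; to be left alone.
- bottle: amber glass bottle with cap, 60 mm across, 120 mm tall, origin at its underside; to be left alone.
- tip_box: grey pipette-tip box with white lid, 75 x 115 x 62 mm, origin at its underside; to be left alone.

How it is judged (in metres and radians):
On the way, in this order (a step that is already met when the one before it is completed fails the run):
1. the guard leans open on its rest, with nothing of the robot touching the box or guard (value of joint guard above 1.9 rad and contact force between each of the fingers, the arm and lamp_box below 0.1 N), for 0.2 s.
2. with the guard still open, the knob's pointer is turned to the index tab and let go (value of joint guard above 1.8 rad and horizontal distance between trim_pointer and index_tab below 0.0035 m and contact force between the fingers and lamp_box below 0.1 N), for 0.2 s.
At the end, for the whole second after the job is handed in: The guard is shut (within 0.04 rad) and at rest, and the trim knob's pointer end is within 3.5 mm (about 7 degrees) of the index tab's inner end, seen from above (value of joint guard below 0.04 rad and horizontal distance between trim_pointer and index_tab below 0.0035 m and velocity of joint guard between -0.05 and 0.05 rad/s); the robot touches nothing.
It fails at once if the bare round knob is turned (its mark moves more than 4 mm) (distance of range_mark from where it was at the start of the episode above 0.004 m).
It fails at once if the flask is pushed more than 20 mm (distance of flask from where it was at the start of the episode above 0.02 m).
It fails at once if the bottle is pushed more than 20 mm or tipped (distance of bottle from where it was at the start of the episode above 0.02 m or angle between bottle's own z axis and vertical above 0.5 rad).
It fails at once if the tip box is pushed more than 20 mm (distance of tip_box from where it was at the start of the episode above 0.02 m).
It also fails if it takes over 72 s, if anything falls off the work surface, if the arm or the gripper's body presses on something with over 40 N, if the wrist force passes 120 N, or if a joint passes its speed limit or range.

## Working session

There is one attempt and no reset: what is moved stays moved. The work goes in short steps, Python scripts to look and compute and a tool call to move; the robot and the scene stay as the last step left them, time stands still between calls to the robot, and variables do not carry over. Pictures are saved under pics/ and viewed, and the job is handed in when it is done.

Besides the shell and the picture viewer there is one more tool, called by a JSON object that holds its "fn" and its "kwargs". send_rows: Moves the arm, as the interface text tells. Its arguments: {"type":"object","properties":{"series":{"type":"array"},"newtons":{"type":"number"}},"required":["series"]}

```bash
ls; mkdir -p pics
python3 - <<'E'
from bench import *
import cv2,json,numpy as np
s=read_state();print(s);print(pinch_z if not callable(pinch_z) else pinch_z())
for c in("scene","top"):
    d=snapshot(c);cv2.imwrite(f"pics/{c}0.png",cv2.cvtColor(d["img"],cv2.COLOR_RGB2BGR));np.savez(f"{c}0.npz",**d)
    print(c,d["mtx"].tolist(),np.round(d["world_from_camera"],4).tolist())
    for q in["lamp_box","guard_hinge","guard_handle","trim_grip","trim_pointer","index_tab","range_mark","flask","bottle","tip_box"]:
        print(q,[(np.round(r["location"],1).tolist(),round(r["score"],2)) for r in tip_of(c,q)[:3]])
E
```

```text
pics
{'time': 0.0, 'qpos': array([-7.35097535e+01,  1.83524314e+01,  8.97045848e+01,  2.84311126e-04,
        7.20410405e+01, -1.14496562e+00]), 'dq': array([-0.02871953,  0.03643286, -0.01980187,  0.00358009, -0.04008944,
        0.01302055]), 'effort': array([ 2.07886544e-03, -4.12458801e+01, -2.31972009e+01,  7.30533572e-02,
        4.55062289e-02, -1.32514192e-04]), 'eef_pos': array([ 0.17407641, -0.54752003,  0.21312467]), 'tool_rot': array([[-9.53005135e-01, -4.81261277e-04,  3.02953760e-01],
       [-3.02954140e-01,  1.64235683e-03, -9.53003721e-01],
       [-3.89143892e-05, -9.99998536e-01, -1.71097459e-03]]), 'force': array([-0.03655415, -0.32465387, -0.57754414]), 'wrist_torque': array([-0.02787884,  0.0265141 , -0.02401117]), 'grip_width': 0.0910335794730936}
0.0188
scene [[455.3577665370621, 0.0, 278.176267357485], [0.0, 455.3577665370621, 211.48350088880076], [0.0, 0.0, 1.0]] [[0.2503, 0.5479, -0.7982, 1.4177], [0.9681, -0.1515, 0.1996, -0.1795], [-0.0116, -0.8227, -0.5684, 0.7307], [0.0, 0.0, 0.0, 1.0]]
lamp_box [([234.2, 288.7], 0.69)]
guard_hinge [([229.2, 321.2], 0.88)]
guard_handle [([188.1, 305.2], 0.64)]
trim_grip [([214.2, 261.7], 0.7), ([211.9, 312.8], 0.62)]
trim_pointer [([214.3, 299.8], 0.55)]
index_tab []
range_mark [([215.1, 259.3], 0.63), ([251.2, 201.6], 0.2)]
flask [([211.8, 374.4], 0.82)]
bottle [([249.4, 200.4], 0.69)]
tip_box [([249.3, 401.7], 0.55)]
top [[450.2502970275859, 0.0, 289.52696785354294], [0.0, 450.2502970275859, 211.63253698422542], [0.0, 0.0, 1.0]] [[0.0178, -0.9801, 0.1976, 0.3229], [-0.9997, -0.0203, -0.011, 0.0404], [0.0148, -0.1973, -0.9802, 1.2547], [0.0, 0.0, 0.0, 1.0]]
lamp_box [([233.4, 271.1], 0.68)]
guard_hinge []
guard_handle [([234.4, 250.6], 0.8)]
trim_grip []
trim_pointer []
index_tab []
range_mark [([223.9, 299.1], 0.45)]
flask [([241.6, 178.1], 0.88), ([231.4, 353.2], 0.41)]
bottle [([230.8, 352.4], 0.94)]
tip_box [([188.4, 181.6], 0.67)]
```

Run:
```python
import cv2
a=cv2.imread("pics/top0.png");cv2.imwrite("pics/top0z.png",cv2.resize(a[130:310,140:380],None,fx=3.3,fy=3.3,interpolation=cv2.INTER_CUBIC))
a=cv2.imread("pics/scene0.png");cv2.imwrite("pics/scene0z.png",cv2.resize(a[130:310,180:420],None,fx=3.3,fy=3.3,interpolation=cv2.INTER_CUBIC))
```

```text
(no output)
```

View pics/top0z.png

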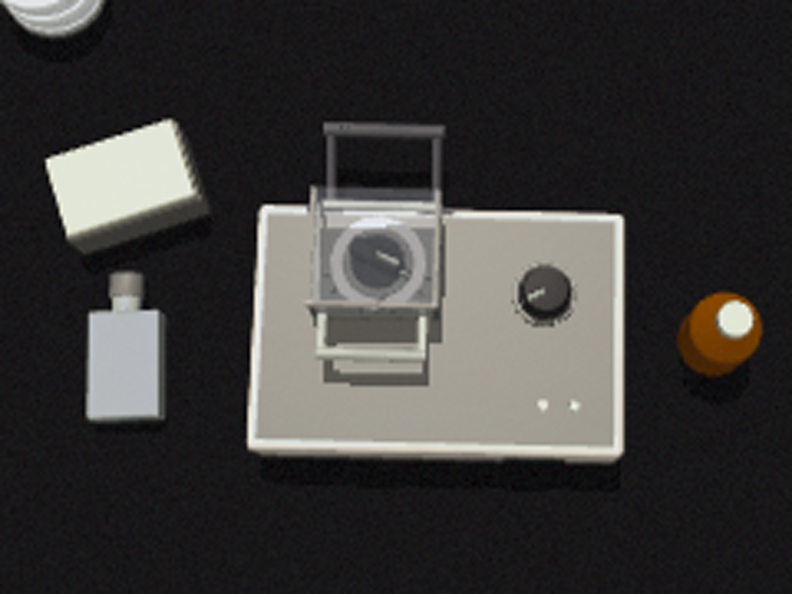

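View pics/scene0z.png

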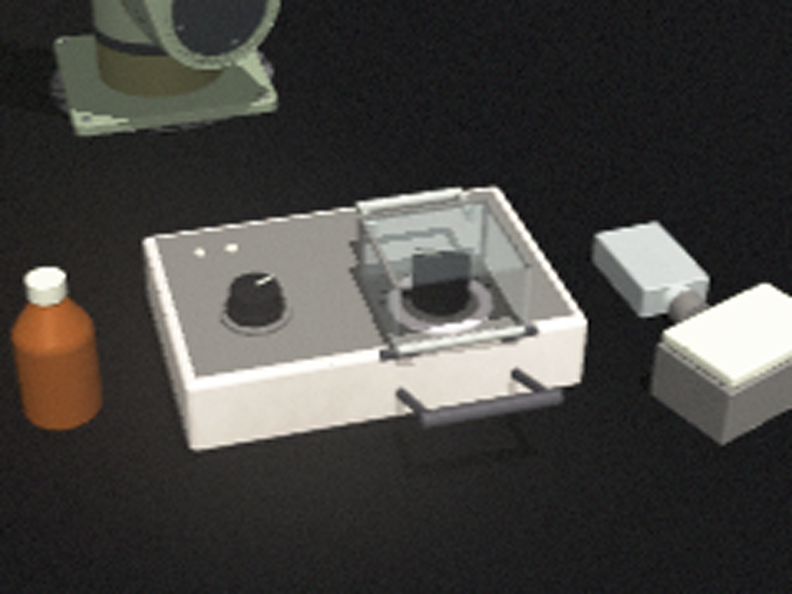

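View pics/scene0.png

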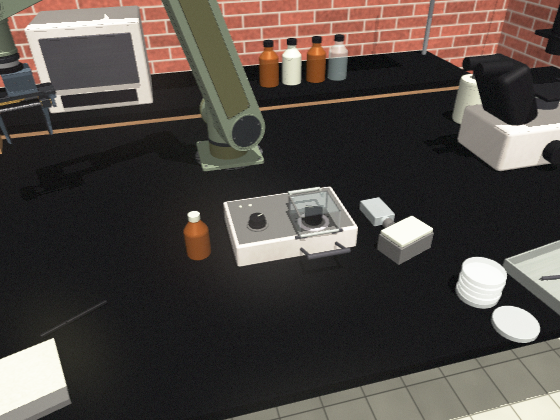

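```bash
cat > h.py <<'E'
import numpy as np,cv2
from scipy.optimize import least_squares
def load(c,i=0): return dict(np.load(f"{c}{i}.npz"))
def proj(d,P):
    T=np.linalg.inv(d["world_from_camera"]);P=np.atleast_2d(P);q=P@T[:3,:3].T+T[:3,3];u=q@d["mtx"].T
    return u[:,:2]/u[:,2:]
def ray(d,uv,z):
    T=d["world_from_camera"];v=T[:3,:3]@np.linalg.inv(d["mtx"])@np.array([uv[0],uv[1],1]);o=T[:3,3]
    return o+v*(z-o[2])/v[2]
def box2w(p,B):
    x,y,a=p;B=np.atleast_2d(B)/1000.;c,s=np.cos(a),np.sin(a)
    return np.c_[x+c*B[:,0]-s*B[:,1],y+s*B[:,0]+c*B[:,1],B[:,2]]
E
python3 - <<'E'
from h import *
t=load("top");s=load("scene")
z=lambda L,o:np.array(L)/3.3+np.array(o)
tp=z([(260,207),(623,214),(622,452),(248,443)],(140,130));tb=[(100,150,75),(100,-150,75),(-100,-150,75),(-100,150,75)]
sp=z([(585,322),(190,385),(145,240),(495,190),(193,447),(583,382)],(180,130));sb=tb+[(100,-150,0),(100,150,0)]
for nm,W in(("both",(1,1)),("top",(1,0)),("scene",(0,1))):
    f=lambda p:np.r_[W[0]*(proj(t,box2w(p,tb))-tp).ravel(),W[1]*(proj(s,box2w(p,sb))-sp).ravel()]
    r=least_squares(f,[.45,0.05,0]);print(nm,r.x,np.degrees(r.x[2]),np.round(r.fun,1))
    if nm=="both":p=r.x
    elif nm=="top":
        pass
np.save("pose.npy",p)
for n,b in dict(handle=(-28,50,117),hinge=(100,50,75),trim=(52,50,107),mark=(30,-85,101)).items():
    w=box2w(p,b);print(n,w,"top",proj(t,w),"scene",proj(s,w))
a=t["img"][...,::-1].copy()
for c,dd,fn in((t,None,"top"),(s,None,"scene")):
    a=cv2.resize(np.ascontiguousarray(c["img"][...,::-1]),None,fx=3,fy=3,interpolation=cv2.INTER_CUBIC)
    for b in [(-28,50,117),(-28,14,117),(-28,86,117),(100,50,75),(52,50,107),(52,50,119),(30,-85,101)]+tb:
        u=proj(c,box2w(p,b))[0]*3+1;cv2.circle(a,(int(u[0]),int(u[1])),4,(0,0,255),1)
    u=(proj(c,box2w(p,(0,0,75)))[0]*3).astype(int)
    cv2.imwrite(f"pics/ov_{fn}.png",a[u[1]-250:u[1]+250,u[0]-300:u[0]+300])
E
```

```text
both [ 0.50959288  0.0725013  -0.00083651] -0.0479282418293434 [-1.5 -0.5 -0.1 -0.2  0.1  2.3 -1.7  2.7  1.6 -1.2 -1.5  0.4 -1.2 -2.1
  0.5 -2.8 -0.4  6.2 -0.5  4.7]
top [ 0.51273489  0.07044862 -0.00194997] -0.11172496169036736 [-0.6 -1.6  0.7 -1.2  0.8  1.1 -0.9  1.5  0.  -0.  -0.   0.  -0.  -0.
  0.  -0.  -0.   0.  -0.   0. ]
scene [ 0.50457902  0.07463569 -0.00152978] -0.0876497025204804 [-0.   0.  -0.   0.  -0.   0.  -0.   0.   1.6 -2.5 -1.  -1.1 -0.7 -3.2
  0.7 -3.8  0.1  4.7 -0.5  3.3]
handle [[0.48163471 0.12252471 0.117     ]] top [[251.77108152 238.04985101]] scene [[303.85075729 190.3024717 ]]
hinge [[0.60963467 0.12241763 0.075     ]] top [[254.4949085  193.07851428]] scene [[319.41285333 232.99627648]]
trim [[0.56163468 0.12245779 0.107     ]] top [[253.111792   208.08892172]] scene [[313.53672009 210.77463973]]
mark [[ 0.53952176 -0.01252376  0.101     ]] top [[304.76362765 217.91494412]] scene [[256.96481818 216.30364987]]
```

View pics/ov_top.png

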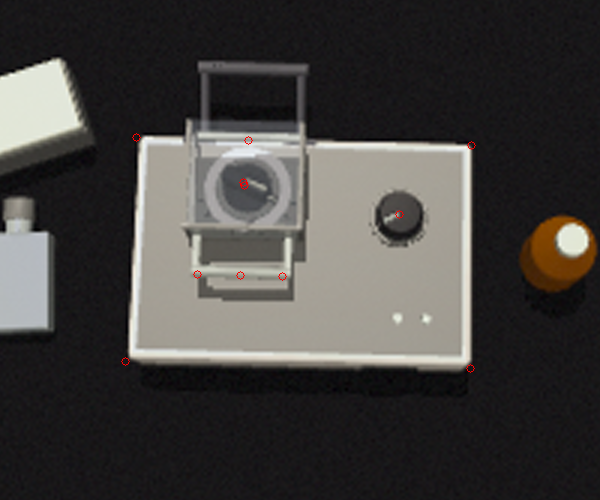

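View pics/ov_scene.png

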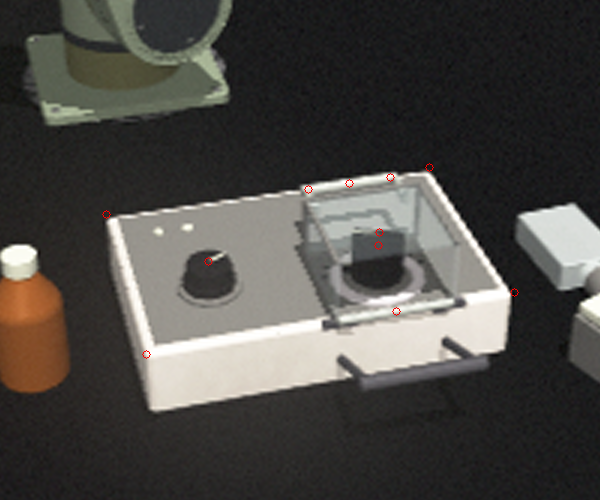

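Run:
```python
from h import *
t=load("top");s=load("scene")
z=lambda L,o:np.array(L)/3.3+np.array(o)
# full-image coords from overlay crop unknown; use zoom picks
tp=z([(260,207),(623,214),(622,452),(248,443)],(140,130))
sp=z([(585,322),(190,385),(145,240),(495,190),(193,447),(583,382)],(180,130))
sg=np.array([(1,1,1),(1,-1,1),(-1,-1,1),(-1,1,1),(1,-1,0),(1,1,0)],float)
def pts(q,n):return box2w(q[:3],sg[:n]*np.array([q[3],q[4],q[5]])+np.array([0,0,q[6]]))
def f(q):return np.r_[(proj(t,pts(q,4))-tp).ravel(),(proj(s,pts(q,6))-sp).ravel()]
r=least_squares(f,[.51,.07,0,100,150,75,0],x_scale=[.01,.01,.01,10,10,10,10]);print(np.round(r.x,4),np.round(r.fun,1))
for L in((100,150),(97,147)):
  g=lambda q:f(np.r_[q[:3],L,75,q[3]])
  r=least_squares(g,[.51,.07,0,0],x_scale=[.01,.01,.01,10]);print(L,np.round(r.x,4),np.round(r.fun,1))
```

```text
[ 5.130000e-01  7.180000e-02 -2.400000e-03  9.642560e+01  1.475215e+02
  5.523800e+01  1.749920e+01] [-0.1 -0.3 -0.8  0.1 -0.7 -0.3 -0.3  0.   0.2 -0.2 -0.8  1.  -0.1 -0.1
  0.3 -0.6 -0.2  0.4 -1.1 -0.5]
(100, 150) [ 5.1070e-01  7.2100e-02 -6.0000e-04  2.7673e+00] [-1.5 -1.1  0.1 -0.8  0.4  1.8 -1.7  2.2  1.7 -1.9 -1.7 -0.2 -1.4 -2.7
  0.6 -3.5 -0.5  5.7 -0.4  4.1]
(97, 147) [ 5.1170e-01  7.1900e-02 -1.8000e-03  3.2193e+00] [-0.3 -0.4 -0.8 -0.1 -0.7  0.2 -0.5  0.6  0.1 -2.3 -0.7 -1.1 -0.1 -2.2
  0.  -2.7  0.4  4.7 -1.9  3.7]
```

Run:
```python
from h import *
t=load("top");s=load("scene")
p=np.array([.513,.0718,-.0024]);np.save("pose.npy",p)
for n,b,ut,us in (("handle",(-28,50,117),(250.6,234.4),(305.2,188.1)),("hinge",(100,50,75),None,(321.2,229.2)),("trim",(52,50,107),None,(312.8,211.9)),("mark",(30,-85,101),(299.1,223.9),(259.3,215.1)),("flask",None,(178.1,241.6),(374.4,211.8)),("bottle",None,(352.4,230.8),(200.4,249.4)),("tip",None,(181.6,188.4),(401.7,249.3))):
    w=box2w(p,b)[0] if b else np.array([0,0,0]);print(n,w.round(4),"top",ray(t,ut,w[2]).round(4) if ut else "", "scene",ray(s,us,w[2]).round(4))
```

```text
handle [0.4851 0.1219 0.117 ] top [0.4909 0.1258 0.117 ] scene [0.4724 0.129  0.117 ]
hinge [0.6131 0.1216 0.075 ] top  scene [0.5966 0.1314 0.075 ]
trim [0.5651 0.1217 0.107 ] top  scene [0.5657 0.1193 0.107 ]
mark [ 0.5428 -0.0133  0.101 ] top [0.5234 0.002  0.101 ] scene [ 0.5361 -0.006   0.101 ]
flask [0 0 0] top [0.4839 0.3363 0.    ] scene [0.4651 0.3372 0.    ]
bottle [0 0 0] top [ 0.5242 -0.1522  0.    ] scene [ 0.5024 -0.1546  0.    ]
tip [0 0 0] top [0.6372 0.3365 0.    ] scene [0.6357 0.3339 0.    ]
```

{"fn": "send_rows", "kwargs": {"series": [{"claw":0,"offset":[0,-0.004,0],"dr":[0,-7,0]},{"claw":0,"offset":[0,-0.004,0],"dr":[0,-7,0]},{"claw":0,"offset":[0,-0.004,0],"dr":[0,-7,0]},{"claw":0,"offset":[0,-0.004,0],"dr":[0,-7,0]},{"claw":0,"offset":[0,-0.004,0],"dr":[0,-7,0]},{"claw":0,"offset":[0,-0.004,0],"dr":[0,-7,0]},{"claw":0,"offset":[0,-0.004,0],"dr":[0,-7,0]},{"claw":0.3,"offset":[0,-0.004,0],"dr":[0,-7,0]},{"claw":0.5,"offset":[0,-0.004,0],"dr":[0,-7,0]},{"claw":0.65,"offset":[0,-0.004,0],"dr":[0,-7,0]}], "newtons": 10}}

```text
time: 1.93
eef_pos: [0.1742, -0.548, 0.2542]
tool_rot: [[-0.035, 0.0, 0.999], [-0.999, 0.0, -0.035], [-0.0, -1.0, 0.0]]
force: [0.3, -0.7, -0.2]
grip_width: 0.074
```

{"fn": "send_rows", "kwargs": {"series": [{"claw":0.65,"offset":[0,0,0],"dr":[0,-2.3,0]},{"claw":0.65,"offset":[0,0,0],"dr":[0,0,0]}]}}

```text
time: 2.1
eef_pos: [0.1742, -0.5481, 0.2542]
tool_rot: [[-0.001, 0.0, 1.0], [-1.0, -0.001, -0.001], [0.001, -1.0, 0.0]]
force: [-0.8, -0.2, -0.1]
grip_width: 0.0606
```

```bash
python3 -c "
from bench import *
s=read_state();print(s['eef_pos'],s['tool_rot'].round(4),s['qpos'].round(1),s['grip_width'])"
```

```text
[ 0.17424905 -0.54809693  0.25423989] [[-5.e-04  2.e-04  1.e+00]
 [-1.e+00 -6.e-04 -5.e-04]
 [ 6.e-04 -1.e+00  2.e-04]] [-73.5  17.   85.6   0.   77.3 -73.5] 0.06060691196356375
```

{"fn": "send_rows", "kwargs": {"series": [{"claw":0.65,"offset":[-0.03,0,0.014],"dr":[0,0,0]},{"claw":0.65,"offset":[-0.03,0,0.014],"dr":[0,0,0]},{"claw":0.65,"offset":[-0.03,0,0.014],"dr":[0,0,0]},{"claw":0.65,"offset":[-0.03,0,0.014],"dr":[0,0,0]},{"claw":0.65,"offset":[-0.03,0,0.014],"dr":[0,0,0]},{"claw":0.65,"offset":[-0.03,0,0.014],"dr":[0,0,0]},{"claw":0.65,"offset":[-0.03,0,0.014],"dr":[0,0,0]},{"claw":0.65,"offset":[-0.03,0,0.014],"dr":[0,0,0]},{"claw":0.65,"offset":[-0.03,0,0.014],"dr":[0,0,0]},{"claw":0.65,"offset":[-0.03,0,0.014],"dr":[0,0,0]}]}}

```text
time: 2.93
eef_pos: [0.3148, -0.2466, 0.254]
tool_rot: [[-0.003, 0.0, 1.0], [-1.0, -0.0, -0.003], [0.0, -1.0, 0.0]]
force: [0.0, 0.4, 0.2]
grip_width: 0.0316
```

{"fn": "send_rows", "kwargs": {"series": [{"claw":0.65,"offset":[-0.03,0,0.014],"dr":[0,0,0]},{"claw":0.65,"offset":[-0.03,0,0.014],"dr":[0,0,0]},{"claw":0.65,"offset":[-0.03,0,0.014],"dr":[0,0,0]},{"claw":0.65,"offset":[-0.03,0,0.014],"dr":[0,0,0]},{"claw":0.65,"offset":[-0.03,0,0.014],"dr":[0,0,0]},{"claw":0.65,"offset":[-0.03,0,0.014],"dr":[0,0,0]},{"claw":0.65,"offset":[-0.03,0,0.014],"dr":[0,0,0]},{"claw":0.65,"offset":[-0.03,0,0.014],"dr":[0,0,0]},{"claw":0.65,"offset":[-0.03,0,0.014],"dr":[0,0,0]},{"claw":0.65,"offset":[-0.03,0,0.014],"dr":[0,0,0]}]}}

```text
time: 3.77
eef_pos: [0.4552, 0.0534, 0.254]
tool_rot: [[-0.002, 0.0, 1.0], [-1.0, -0.0, -0.002], [0.0, -1.0, 0.0]]
force: [-0.3, -0.1, -0.2]
grip_width: 0.0316
```

{"fn": "send_rows", "kwargs": {"series": [{"claw":0.65,"offset":[-0.03,0,0.014],"dr":[0,0,0]},{"claw":0.65,"offset":[-0.03,0.01,0.014],"dr":[0,0,0]},{"claw":0.65,"offset":[-0.01,0.015,0.003],"dr":[0,0,0]},{"claw":0.65,"offset":[0,0.015,0],"dr":[0,0,0]},{"claw":0.65,"offset":[0,0.02,0],"dr":[0,0,0]},{"claw":0.65,"offset":[0,0.02,0],"dr":[0,0,0]},{"claw":0.65,"offset":[0,0,0],"dr":[0,0,0]}]}}

```text
time: 4.35
eef_pos: [0.4832, 0.1212, 0.1703]
tool_rot: [[-0.002, -0.008, 1.0], [-1.0, -0.002, -0.002], [0.002, -1.0, -0.008]]
force: [-0.6, 0.1, 0.5]
grip_width: 0.032
```

```bash
cat > look.py <<'E'
import sys
from bench import *
from h import *
n=sys.argv[1];p=np.load("pose.npy")
s=read_state();print(s["time"],s["eef_pos"].round(4),s["tool_rot"].round(3).tolist(),s["qpos"].round(1),s["grip_width"],s["force"].round(1))
out=[]
for c in("top","scene"):
    d=snapshot(c);np.savez(f"{c}{n}.npz",**d)
    a=np.ascontiguousarray(d["img"][...,::-1]);u=proj(d,box2w(p,(40,20,90)))[0].astype(int)
    out.append(cv2.resize(a[max(0,u[1]-75):u[1]+75,u[0]-100:u[0]+100],None,fx=4,fy=4,interpolation=cv2.INTER_CUBIC)); print(c,"crop origin",u[0]-100,max(0,u[1]-75))
    cv2.imwrite(f"pics/{c}_{n}.png",out[-1])
E
python3 look.py 1
```

```text
4.35 [0.4832 0.1212 0.1703] [[-0.002, -0.008, 1.0], [-1.0, -0.002, -0.002], [0.002, -1.0, -0.008]] [ 12.8  13.6 103.   -0.   63.8  12.9] 0.03202100322357703 [-0.6  0.1  0.5]
top crop origin 165 137
scene crop origin 200 141
```

View pics/top_1.png

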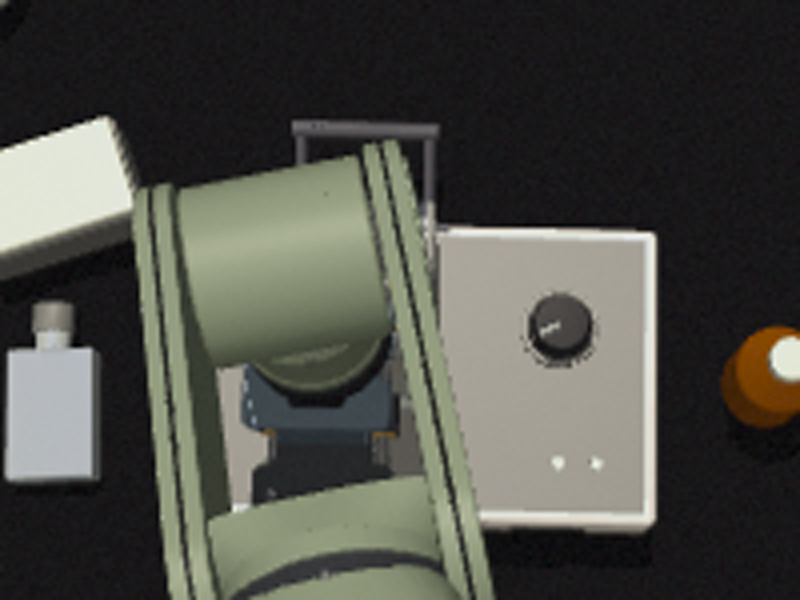

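View pics/scene_1.png

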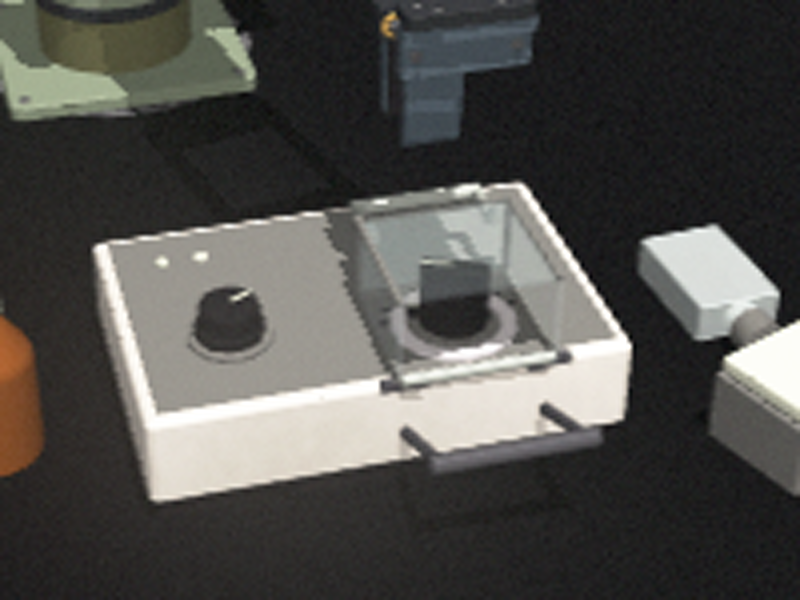

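{"fn": "send_rows", "kwargs": {"series": [{"claw":0.65,"offset":[0,0.014,0.001],"dr":[0,0,0]},{"claw":0.65,"offset":[0,0.012,0],"dr":[0,0,0]},{"claw":0.65,"offset":[0,0.012,0],"dr":[0,0,0]},{"claw":0.65,"offset":[0,0.01,0],"dr":[0,0,0]},{"claw":0.65,"offset":[0,0.008,0],"dr":[0,0,0]},{"claw":0.65,"offset":[0,0.008,0],"dr":[0,0,0]},{"claw":0.65,"offset":[0,0.008,0],"dr":[0,0,0]},{"claw":0.65,"offset":[0,0,0],"dr":[0,0,0]}]}}

```text
time: 5.12
eef_pos: [0.4862, 0.1214, 0.1007]
tool_rot: [[-0.001, -0.002, 1.0], [-1.0, -0.001, -0.001], [0.001, -1.0, -0.002]]
force: [-0.1, -0.0, 0.2]
grip_width: 0.0319
```

{"fn": "send_rows", "kwargs": {"series": [{"claw":1,"offset":[0,0.001,0],"dr":[0,0,0]},{"claw":1,"offset":[0,0,0],"dr":[0,0,0]},{"claw":1,"offset":[0,0,0],"dr":[0,0,0]},{"claw":1,"offset":[0,0,0],"dr":[0,0,0]},{"claw":1,"offset":[0,0,0],"dr":[0,0,0]}], "newtons": 12}}

```text
time: 5.53
eef_pos: [0.4818, 0.1216, 0.1009]
tool_rot: [[-0.002, -0.011, 1.0], [-1.0, -0.0, -0.002], [0.0, -1.0, -0.011]]
force: [-11.5, 1.2, 7.2]
grip_width: 0.0094
```

```bash
python3 look.py 2
python3 - <<'E'
import numpy as np
r=np.hypot(128,42);a0=np.arctan2(42,-128)
pr=None
for k in range(0,31):
    th=1.92*(1-np.cos(np.pi*k/30))/2
    q=r*np.array([np.cos(a0-th),np.sin(a0-th)])
    if pr is not None: print(k,round(th,2),np.round(q-pr,1))
    pr=q
E
```

```text
5.5333 [0.4818 0.1216 0.1009] [[-0.002, -0.011, 1.0], [-1.0, -0.0, -0.002], [0.0, -1.0, -0.011]] [ 12.8  17.7 108.7   0.2  54.2  12.8] 0.009385906003995971 [-11.5   1.2   7.2]
top crop origin 165 137
scene crop origin 200 141
1 0.01 [0.2 0.7]
2 0.02 [0.7 2. ]
3 0.05 [1.2 3.3]
4 0.08 [1.8 4.5]
5 0.13 [2.5 5.6]
6 0.18 [3.4 6.6]
7 0.25 [4.3 7.3]
8 0.32 [5.4 7.9]
9 0.4 [6.6 8.2]
10 0.48 [7.8 8.3]
11 0.57 [9. 8.]
12 0.66 [10.2  7.5]
13 0.76 [11.2  6.7]
14 0.86 [12.1  5.7]
15 0.96 [12.7  4.6]
16 1.06 [13.1  3.3]
17 1.16 [13.2  1.9]
18 1.26 [13.1  0.6]
19 1.35 [12.6 -0.6]
20 1.44 [11.9 -1.7]
21 1.52 [11.1 -2.6]
22 1.6 [10.  -3.2]
23 1.67 [ 8.9 -3.6]
24 1.74 [ 7.7 -3.7]
25 1.79 [ 6.4 -3.6]
26 1.84 [ 5.2 -3.3]
27 1.87 [ 4.  -2.7]
28 1.9 [ 2.8 -2.1]
29 1.91 [ 1.7 -1.3]
30 1.92 [ 0.6 -0.4]
```

View pics/scene_2.png

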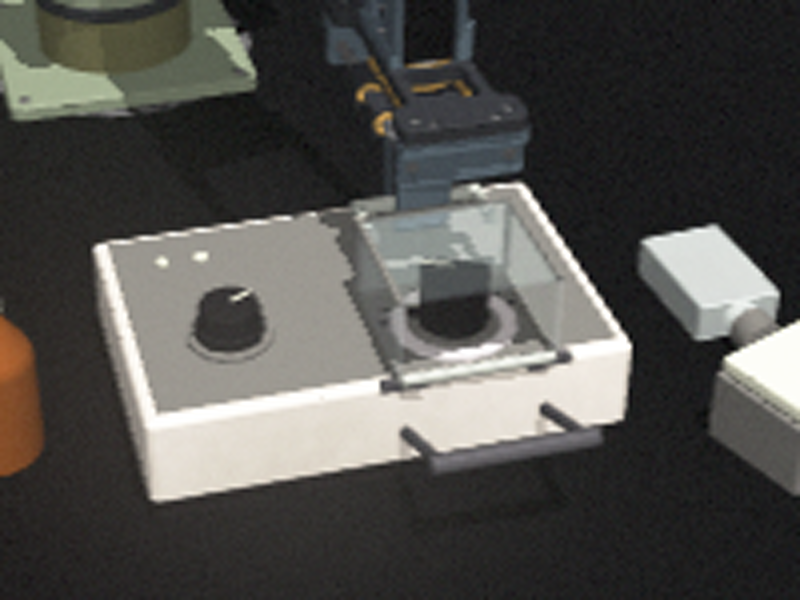

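{"fn": "send_rows", "kwargs": {"series": [{"claw":1,"offset":[0,-0.001,-0.003],"dr":[0,0,0]},{"claw":1,"offset":[0,-0.002,-0.001],"dr":[0,0,0]},{"claw":1,"offset":[0,-0.0033,0.001],"dr":[0,0,0]},{"claw":1,"offset":[0,-0.0045,0.002],"dr":[0,0,0]},{"claw":1,"offset":[0,-0.0055,0.0025],"dr":[0,0,0]},{"claw":1,"offset":[0,-0.0065,0.0035],"dr":[0,0,0]},{"claw":1,"offset":[0,-0.0073,0.0043],"dr":[0,0,0]},{"claw":1,"offset":[0,-0.008,0.0055],"dr":[0,0,0]},{"claw":1,"offset":[0,-0.0082,0.0066],"dr":[0,0,0]},{"claw":1,"offset":[0,-0.0083,0.0078],"dr":[0,0,0]}]}}

```text
time: 6.47
eef_pos: [0.5148, 0.1216, 0.1567]
tool_rot: [[-0.001, -0.004, 1.0], [-1.0, -0.0, -0.001], [0.0, -1.0, -0.004]]
force: [-5.8, 0.2, 5.0]
grip_width: 0.0098
```

{"fn": "send_rows", "kwargs": {"series": [{"claw":1,"offset":[0,-0.008,0.009],"dr":[0,0,0]},{"claw":1,"offset":[0,-0.0075,0.0102],"dr":[0,0,0]},{"claw":1,"offset":[0,-0.0067,0.0112],"dr":[0,0,0]},{"claw":1,"offset":[0,-0.0057,0.012],"dr":[0,0,0]},{"claw":1,"offset":[0,-0.0046,0.0127],"dr":[0,0,0]},{"claw":1,"offset":[0,-0.0033,0.013],"dr":[0,0,0]}]}}

```text
time: 6.97
eef_pos: [0.5862, 0.1212, 0.1932]
tool_rot: [[-0.001, 0.003, 1.0], [-1.0, -0.0, -0.001], [0.0, -1.0, 0.003]]
force: [-1.3, -0.3, 0.0]
grip_width: 0.01
```

{"fn": "send_rows", "kwargs": {"series": [{"claw":1,"offset":[0,-0.0015,0.013],"dr":[0,0,0]},{"claw":1,"offset":[0,0,0.013],"dr":[0,0,0]},{"claw":1,"offset":[0,0.001,0.0126],"dr":[0,0,0]},{"claw":1,"offset":[0,0.002,0.012],"dr":[0,0,0]},{"claw":1,"offset":[0,0.0028,0.011],"dr":[0,0,0]},{"claw":1,"offset":[0,0.0034,0.01],"dr":[0,0,0]},{"claw":1,"offset":[0,0.0037,0.0088],"dr":[0,0,0]}]}}

```text
time: 7.55
eef_pos: [0.6667, 0.1209, 0.1805]
tool_rot: [[-0.001, 0.003, 1.0], [-1.0, -0.001, -0.001], [0.001, -1.0, 0.003]]
force: [0.9, -1.0, 2.1]
grip_width: 0.0098
```

{"fn": "send_rows", "kwargs": {"series": [{"claw":1,"offset":[0,0.0037,0.0076],"dr":[0,0,0]},{"claw":1,"offset":[0,0.0036,0.0064],"dr":[0,0,0]},{"claw":1,"offset":[0,0.0032,0.0052],"dr":[0,0,0]},{"claw":1,"offset":[0,0.0027,0.004],"dr":[0,0,0]},{"claw":1,"offset":[0,0.002,0.0028],"dr":[0,0,0]},{"claw":1,"offset":[0,0.0013,0.0017],"dr":[0,0,0]},{"claw":1,"offset":[0,0,0],"dr":[0,0,0]}]}}

```text
time: 8.13
eef_pos: [0.6929, 0.1209, 0.1633]
tool_rot: [[-0.001, 0.001, 1.0], [-1.0, -0.001, -0.001], [0.001, -1.0, 0.001]]
force: [2.3, -3.4, 2.6]
grip_width: 0.0095
```

```bash
python3 look.py 3
```

```text
8.1333 [0.6929 0.1209 0.1633] [[-0.001, 0.001, 1.0], [-1.0, -0.001, -0.001], [0.001, -1.0, 0.001]] [ 9.  31.7 75.1 -0.1 73.1  9.1] 0.009549051400348714 [ 2.3 -3.4  2.6]
top crop origin 165 137
scene crop origin 200 141
```

View pics/scene_3.png

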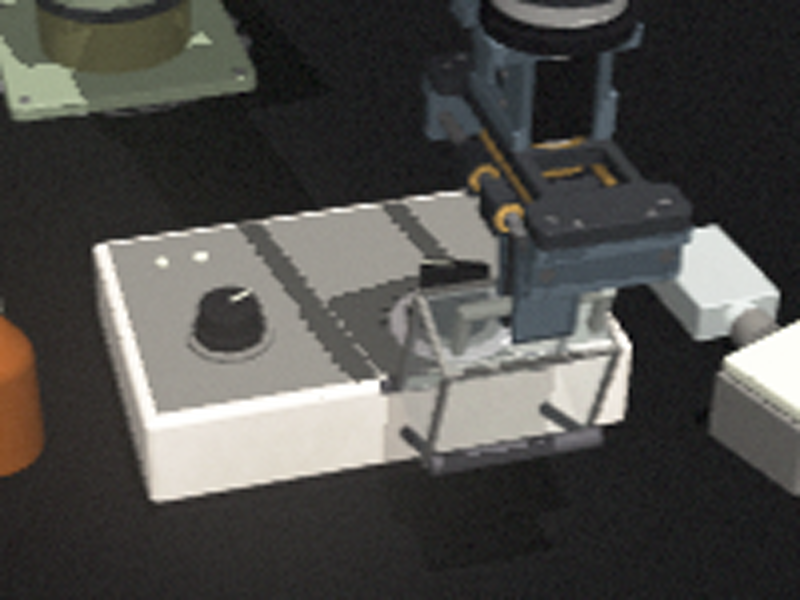

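{"fn": "send_rows", "kwargs": {"series": [{"claw":0.65,"offset":[0,0,0.004],"dr":[0,0,0]},{"claw":0.65,"offset":[0,0,0.004],"dr":[0,0,0]},{"claw":0.65,"offset":[0,0,0],"dr":[0,0,0]},{"claw":0.65,"offset":[0,-0.01,0],"dr":[0,0,0]},{"claw":0.65,"offset":[0,-0.015,0],"dr":[0,0,0]},{"claw":0.65,"offset":[0,-0.02,0],"dr":[0,0,0]},{"claw":0.65,"offset":[0,-0.03,0],"dr":[0,0,0]},{"claw":0.5,"offset":[0,-0.015,-0.02],"dr":[0,0,0]},{"claw":0.5,"offset":[0,0,-0.02],"dr":[0,0,0]},{"claw":0.5,"offset":[0,0,-0.02],"dr":[0,0,0]}]}}

```text
time: 9.07
eef_pos: [0.64, 0.1221, 0.2555]
tool_rot: [[-0.001, 0.003, 1.0], [-1.0, 0.001, -0.001], [-0.001, -1.0, 0.003]]
force: [0.0, -0.8, -0.4]
grip_width: 0.0451
```

{"fn": "send_rows", "kwargs": {"series": [{"claw":0.5,"offset":[0,0,-0.03],"dr":[0,0,0]},{"claw":0.5,"offset":[0,0,-0.035],"dr":[0,0,0]},{"claw":0.5,"offset":[0,0,-0.035],"dr":[0,0,0]},{"claw":0.5,"offset":[0,0,-0.035],"dr":[0,0,0]},{"claw":0.5,"offset":[0,0,-0.035],"dr":[0,0,0]},{"claw":0.5,"offset":[0,0,-0.035],"dr":[0,0,0]},{"claw":0.5,"offset":[0,0,-0.035],"dr":[0,0,0]},{"claw":0.5,"offset":[0,0,0],"dr":[0,0,0]}]}}

```text
time: 9.73
eef_pos: [0.3937, 0.1215, 0.254]
tool_rot: [[0.0, -0.004, 1.0], [-1.0, 0.0, 0.0], [-0.0, -1.0, -0.004]]
force: [-0.7, -1.0, -0.5]
grip_width: 0.0459
```

```bash
python3 look.py 4
python3 - <<'E'
from bench import *
for c in ("top","scene"):
    for q in["trim_grip","trim_pointer","index_tab","guard_handle"]:
        print(c,q,[([round(float(v),1) for v in r["location"]],round(r["score"],2)) for r in tip_of(c,q)[:3]])
E
```

```text
9.7333 [0.3937 0.1215 0.254 ] [[0.0, -0.004, 1.0], [-1.0, 0.0, 0.0], [-0.0, -1.0, -0.004]] [1.550e+01 2.000e+00 1.045e+02 1.000e-01 7.380e+01 1.540e+01] 0.04592123862442454 [-0.7 -1.  -0.5]
top crop origin 165 137
scene crop origin 200 141
top trim_grip [([208.2, 251.1], 0.56)]
top trim_pointer [([211.1, 262.0], 0.52)]
top index_tab [([219.3, 255.5], 0.53)]
top guard_handle [([146.2, 253.6], 0.74)]
scene trim_grip [([211.0, 313.2], 0.54)]
scene trim_pointer [([216.4, 301.0], 0.46)]
scene index_tab [([210.7, 308.9], 0.45)]
scene guard_handle [([221.5, 337.6], 0.64)]
```

View pics/top_4.png

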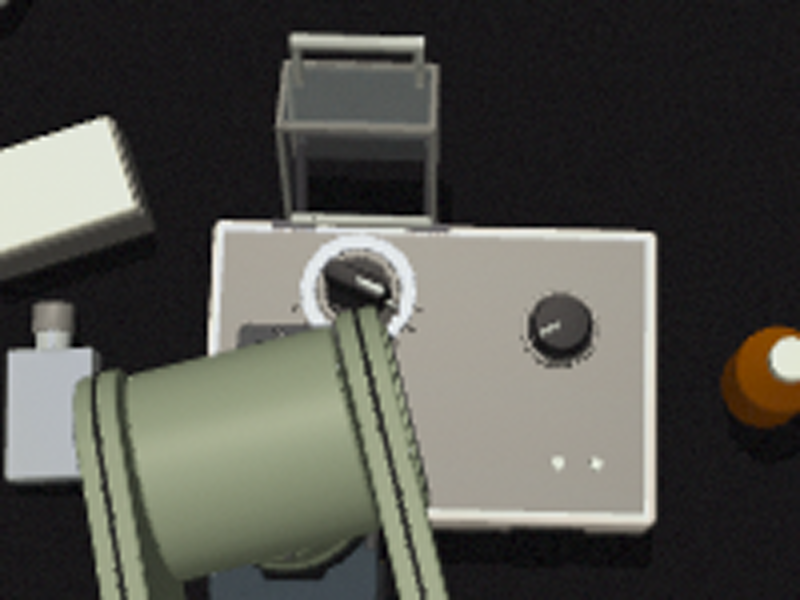

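View pics/scene_4.png

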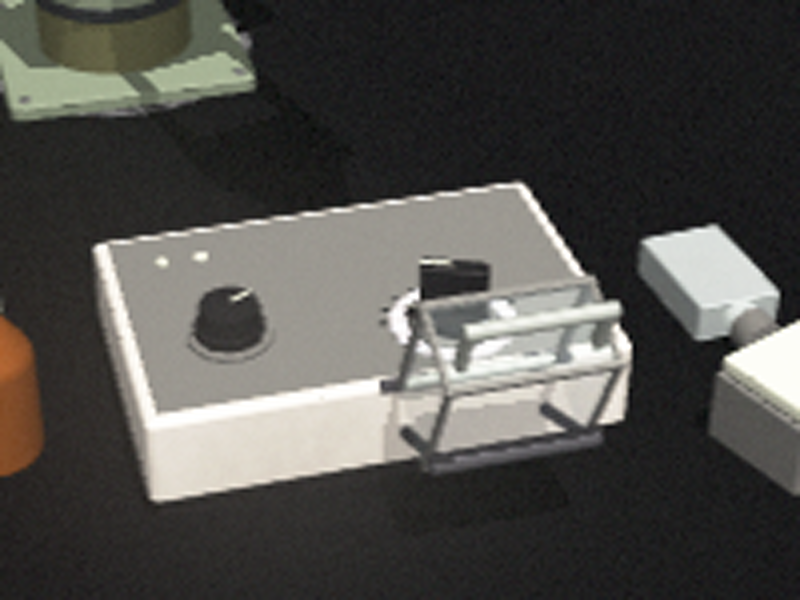

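{"fn": "send_rows", "kwargs": {"series": [{"claw":0.5,"offset":[0.035,0,0],"dr":[0,0,0]},{"claw":0.5,"offset":[0.035,0,0],"dr":[0,0,0]},{"claw":0.5,"offset":[0.035,0,0],"dr":[0,0,0]},{"claw":0.5,"offset":[0.035,0,0],"dr":[0,0,0]},{"claw":0.5,"offset":[0.035,0,0],"dr":[0,0,0]},{"claw":0.5,"offset":[0,0,0],"dr":[0,0,0]}]}}

```text
time: 10.73
eef_pos: [0.4003, -0.0583, 0.2534]
tool_rot: [[-0.008, -0.0, 1.0], [-1.0, -0.003, -0.008], [0.003, -1.0, -0.0]]
force: [0.0, -0.3, -0.4]
grip_width: 0.0458
```

```bash
python3 look.py 5
python3 - <<'E'
from bench import *
from h import *
p=np.load("pose.npy")
hz={"trim_grip":.107,"trim_pointer":.087,"index_tab":.085,"guard_handle":.174}
for c in ("top","scene"):
    d=load(c,5)
    for q in hz:
        for r in tip_of(c,q)[:2]:
            l=r["location"];print(c,q,np.round(l,1),round(r["score"],2),ray(d,(l[1],l[0]),hz[q]).round(4))
d=load("top",5);u=proj(d,box2w(p,(52,50,87)))[0];print("axis uv",u)
a=np.ascontiguousarray(d["img"][...,::-1]);x,y=int(u[0])-25,int(u[1])-20
print("crop",x,y);cv2.imwrite("pics/ring5.png",cv2.resize(a[y:y+40,x:x+50],None,fx=15,fy=15,interpolation=cv2.INTER_CUBIC))
E
```

```text
10.7333 [ 0.4003 -0.0583  0.2534] [[-0.008, -0.0, 1.0], [-1.0, -0.003, -0.008], [0.003, -1.0, -0.0]] [ -9.8   1.1 105.4  -0.2  73.4  -9.3] 0.04576707550842735 [ 0.  -0.3 -0.4]
top crop origin 165 137
scene crop origin 200 141
top trim_grip [209.  253.5] 0.68 [0.5592 0.1214 0.107 ]
top trim_pointer [241. 180.] 0.62 [0.4744 0.3109 0.087 ]
top trim_pointer [213.8 264. ] 0.56 [0.551  0.0947 0.087 ]
top index_tab [220.  252.5] 0.65 [0.5341 0.1246 0.085 ]
top guard_handle [145.1 254.8] 0.84 [0.7099 0.1189 0.174 ]
top guard_handle [232.9 268.1] 0.33 [0.487  0.0793 0.174 ]
scene trim_grip [209.  309.6] 0.5 [0.5519 0.1156 0.107 ]
scene trim_grip [213.5 302. ] 0.33 [0.5652 0.0923 0.107 ]
scene index_tab [209.4 308.7] 0.56 [0.5224 0.1233 0.085 ]
scene guard_handle [218.7 335.9] 0.96 [0.694 0.126 0.174]
axis uv [253.9395255  208.35593824]
crop 228 188
```

View pics/top_5.png

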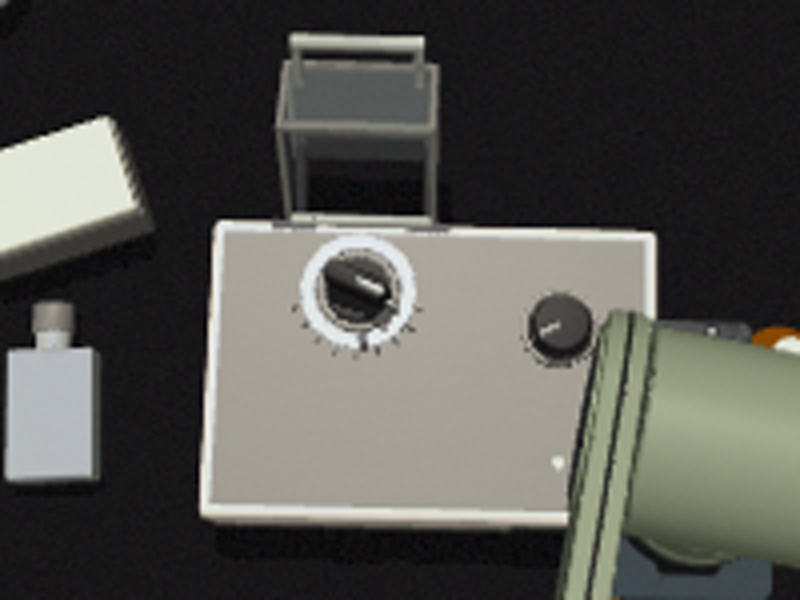

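View pics/ring5.png

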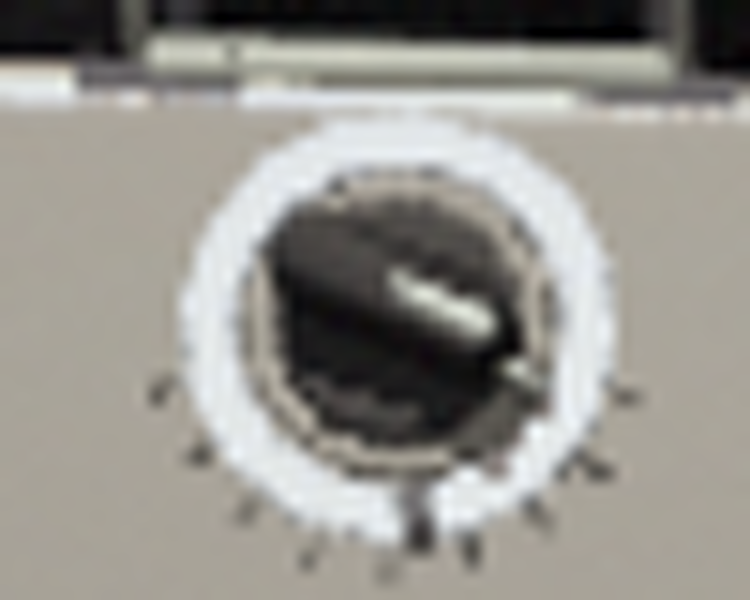

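Run:
```python
from h import *
d=load("top",5);p=np.load("pose.npy")
P=lambda x,y,z:ray(d,(228+(x-7)/15+.0,188+(y-7)/15),z)
c=P(400,330,.077);print("ring ctr",c, "model",box2w(p,(52,50,77)))
for n,x,y,z in(("tab_in",412,492,.085),("tab_out",420,548,.085),("tab_in_low",412,492,.078),("ptr",530,380,.087),("ptr2",540,378,.087)):
    q=P(x,y,z)-c;print(n,q[:2]*1000,"r",np.hypot(*q[:2])*1000,"ang",np.degrees(np.arctan2(q[1],q[0])))
a=P(395,278,.119);b=P(490,325,.119);print("line",a-c,b-c,np.degrees(np.arctan2(*(b-a)[1::-1])))
s=load("scene",5);u=proj(s,np.array([c[0],c[1],.107]))[0];print(u)
a=np.ascontiguousarray(s["img"][...,::-1]);x,y=int(u[0])-25,int(u[1])-20
print("crop",x,y);cv2.imwrite("pics/rings5.png",cv2.resize(a[y:y+40,x:x+50],None,fx=15,fy=15,interpolation=cv2.INTER_CUBIC))
```

```text
ring ctr [0.564002   0.12156977 0.077     ] model [[0.56511985 0.12167506 0.077     ]]
tab_in [-30.65754924  -3.62416362] r 30.871020186438944 ang -173.25810313707092
tab_out [-40.61083749  -5.35482641] r 40.962352079262544 ang -172.4884783544651
tab_in_low [-29.39785901  -3.16034976] r 29.567244121590956 ang -173.86411267951547
ptr [-10.55860588 -23.85434445] r 26.086661477592852 ang -113.87553300811746
ptr2 [-10.16316795 -25.60340809] r 27.546769113330516 ang -111.65040006457043
line [ 0.00049727 -0.00173244  0.042     ] [-0.00740368 -0.01828493  0.042     ] -115.5163999158901
[313.4924165  211.36815125]
crop 288 191
```

View pics/rings5.png

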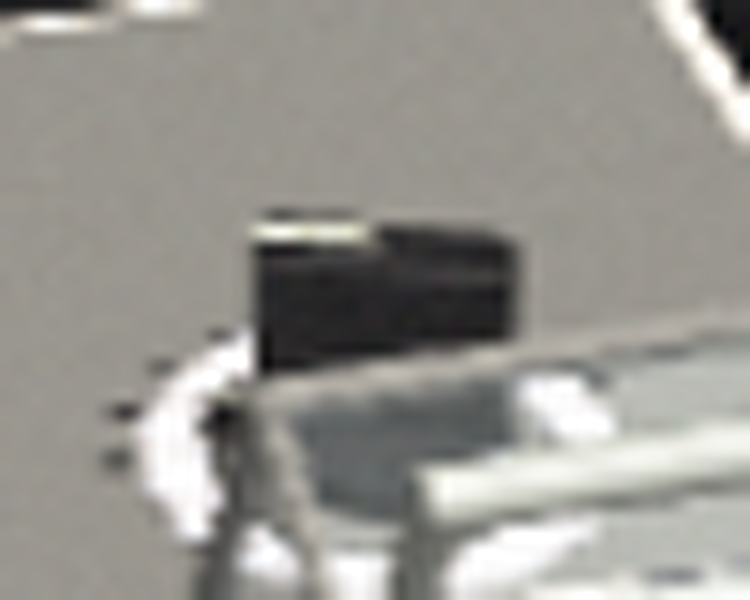

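{"fn": "send_rows", "kwargs": {"series": [{"claw":0.5,"offset":[-0.03,0,0.027],"dr":[0,0,0]},{"claw":0.5,"offset":[-0.03,0,0.027],"dr":[0,0,0]},{"claw":0.5,"offset":[-0.03,0,0.027],"dr":[0,0,0]},{"claw":0.5,"offset":[-0.03,0,0.027],"dr":[0,0,0]},{"claw":0.5,"offset":[-0.03,0,0.027],"dr":[0,0,0]},{"claw":0.5,"offset":[-0.026,0,0.027],"dr":[0,0,0]},{"claw":0.5,"offset":[0,0,0],"dr":[0,6,0]},{"claw":0.5,"offset":[0,0,0],"dr":[0,6,0]},{"claw":0.5,"offset":[0,0,0],"dr":[0,6,0]},{"claw":0.5,"offset":[0,0,0],"dr":[0,6,0]}]}}

```text
time: 12.07
eef_pos: [0.5623, 0.1236, 0.253]
tool_rot: [[-0.411, -0.001, 0.912], [-0.912, -0.0, -0.411], [0.001, -1.0, -0.001]]
force: [-0.6, 0.8, 0.3]
grip_width: 0.0455
```

{"fn": "send_rows", "kwargs": {"series": [{"claw":0.5,"offset":[0,0.02,0],"dr":[0,0,0]},{"claw":0.5,"offset":[0,0.02,0],"dr":[0,0,0]},{"claw":0.5,"offset":[0,0.02,0],"dr":[0,0,0]},{"claw":0.5,"offset":[0,0.01,0],"dr":[0,0,0]},{"claw":0.5,"offset":[0,0,0],"dr":[0,0,0]},{"claw":0.5,"offset":[0,0,0],"dr":[0,0,0]}]}}

```text
time: 12.57
eef_pos: [0.5624, 0.1229, 0.1835]
tool_rot: [[-0.407, -0.0, 0.913], [-0.913, -0.0, -0.407], [0.0, -1.0, -0.0]]
force: [-0.0, -0.2, 0.0]
grip_width: 0.046
```

```bash
python3 look.py 6
python3 - <<'E'
from bench import *
import numpy as np
s=read_state();R=s["tool_rot"];d=np.array([.563,.1217,.0925])-s["eef_pos"];print("tool delta mm",(R.T@d*1000).round(1),"zang",np.degrees(np.arctan2(R[1,2],R[0,2])))
E
```

```text
12.5667 [0.5624 0.1229 0.1835] [[-0.407, -0.0, 0.913], [-0.913, -0.0, -0.407], [0.0, -1.0, -0.0]] [11.2 19.6 92.3 -0.  68.1 35.2] 0.04596406441318675 [-0.  -0.2  0. ]
top crop origin 165 137
scene crop origin 200 141
tool delta mm [ 1.3 92.2  0.1] zang -24.049087083947377
```

View pics/scene_6.png

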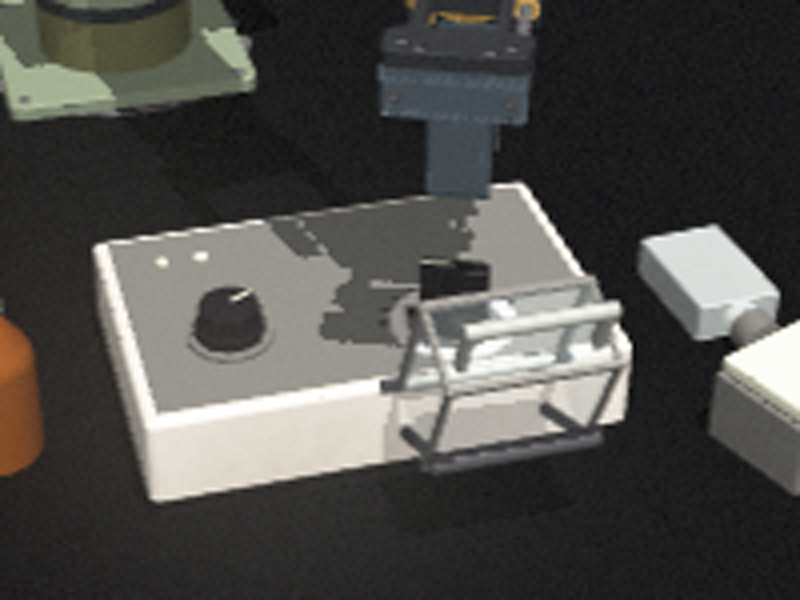

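Aligned over the knob; go down to it.

{"fn": "send_rows", "kwargs": {"series": [{"claw":0.5,"offset":[0.001,0.015,0],"dr":[0,0,0]},{"claw":0.5,"offset":[0,0.015,0],"dr":[0,0,0]},{"claw":0.5,"offset":[0,0.015,0],"dr":[0,0,0]},{"claw":0.5,"offset":[0,0.015,0],"dr":[0,0,0]},{"claw":0.5,"offset":[0,0.013,0],"dr":[0,0,0]},{"claw":0.5,"offset":[0,0.01,0],"dr":[0,0,0]},{"claw":0.5,"offset":[0,0.008,0],"dr":[0,0,0]},{"claw":0.5,"offset":[0,0,0],"dr":[0,0,0]}]}}

```text
time: 13.33
eef_pos: [0.5615, 0.1215, 0.0916]
tool_rot: [[-0.408, -0.002, 0.913], [-0.913, -0.0, -0.408], [0.001, -1.0, -0.001]]
force: [0.6, -0.0, 0.3]
grip_width: 0.0455
```

{"fn": "send_rows", "kwargs": {"series": [{"claw":1,"offset":[0,0,0],"dr":[0,0,0]},{"claw":1,"offset":[0,0,0],"dr":[0,0,0]},{"claw":1,"offset":[0,0,0],"dr":[0,0,0]},{"claw":1,"offset":[0,0,0],"dr":[0,0,0]},{"claw":1,"offset":[0,0,0],"dr":[0,0,0]},{"claw":1,"offset":[0,0,0],"dr":[0,0,0]}], "newtons": 10}}

```text
time: 13.83
eef_pos: [0.5622, 0.1217, 0.0929]
tool_rot: [[-0.408, 0.001, 0.913], [-0.913, 0.0, -0.408], [-0.0, -1.0, 0.001]]
force: [0.3, 0.2, 2.0]
grip_width: 0.0144
```

```bash
cat > ang.py <<'E'
from bench import *
import numpy as np
s=read_state();R=s["tool_rot"];print(s["eef_pos"].round(4),"zang",np.degrees(np.arctan2(R[1,2],R[0,2])).round(2),s["force"].round(1),s["wrist_torque"].round(2),s["grip_width"],s["qpos"].round(1))
E
python3 ang.py
```

```text
[0.5622 0.1217 0.0929] zang -24.07 [0.3 0.2 2. ] [-0.04 -0.01  0.02] 0.014412461832424362 [11.1 24.1 99.5 -0.  56.3 35.1]
```

{"fn": "send_rows", "kwargs": {"series": [{"claw":1,"offset":[0,0,0],"dr":[0,5,0]},{"claw":1,"offset":[0,0,0],"dr":[0,6,0]},{"claw":1,"offset":[0,0,0],"dr":[0,6,0]},{"claw":1,"offset":[0,0,0],"dr":[0,6,0]},{"claw":1,"offset":[0,0,0],"dr":[0,6,0]},{"claw":1,"offset":[0,0,0],"dr":[0,6,0]},{"claw":1,"offset":[0,0,0],"dr":[0,6,0]},{"claw":1,"offset":[0,0,0],"dr":[0,6,0]},{"claw":1,"offset":[0,0,0],"dr":[0,6,0]},{"claw":1,"offset":[0,0,0],"dr":[0,4,0]}]}}

```text
time: 14.67
eef_pos: [0.5627, 0.121, 0.0929]
tool_rot: [[-0.988, 0.002, 0.151], [-0.151, -0.001, -0.988], [-0.002, -1.0, 0.001]]
force: [0.4, -1.9, 2.2]
grip_width: 0.0139
```

{"fn": "send_rows", "kwargs": {"series": [{"claw":1,"offset":[0,0,0],"dr":[0,2.3,0]},{"claw":1,"offset":[0,0,0],"dr":[0,0,0]},{"claw":1,"offset":[0,0,0],"dr":[0,0,0]}]}}

```text
time: 14.92
eef_pos: [0.5627, 0.121, 0.0929]
tool_rot: [[-0.993, 0.002, 0.117], [-0.117, -0.001, -0.993], [-0.002, -1.0, 0.001]]
force: [0.8, -3.7, 1.4]
grip_width: 0.0139
```

```bash
python3 ang.py
```

```text
[0.5627 0.121  0.0929] zang -83.28 [ 0.8 -3.7  1.4] [-0.65 -0.26 -0.1 ] 0.013856821375749357 [11.  24.1 99.5 -0.1 56.3 94.4]
```

{"fn": "send_rows", "kwargs": {"series": [{"claw":0.5,"offset":[0,0,0],"dr":[0,0,0]},{"claw":0.5,"offset":[0,0,0],"dr":[0,0,0]},{"claw":0.5,"offset":[0,0,0],"dr":[0,0,0]},{"claw":0.5,"offset":[0,-0.01,0],"dr":[0,0,0]},{"claw":0.5,"offset":[0,-0.02,0],"dr":[0,0,0]},{"claw":0.5,"offset":[0,-0.03,0],"dr":[0,0,0]},{"claw":0.5,"offset":[0,-0.03,0],"dr":[0,0,0]},{"claw":0.5,"offset":[0,-0.03,0],"dr":[0,0,0]},{"claw":0.5,"offset":[0,-0.03,0],"dr":[0,0,0]}]}}

```text
time: 15.67
eef_pos: [0.5615, 0.1219, 0.2446]
tool_rot: [[-0.993, 0.0, 0.116], [-0.116, 0.0, -0.993], [-0.0, -1.0, -0.0]]
force: [1.3, -0.2, -0.2]
grip_width: 0.0455
```

{"fn": "send_rows", "kwargs": {"series": [{"claw":0.5,"offset":[0.03,0,0.03],"dr":[0,-7,0]},{"claw":0.5,"offset":[0.03,0,0.03],"dr":[0,-7,0]},{"claw":0.5,"offset":[0.03,0,0.03],"dr":[0,-7,0]},{"claw":0.5,"offset":[0.03,0,0.02],"dr":[0,-7,0]},{"claw":0.5,"offset":[0.03,0,0.02],"dr":[0,-7,0]},{"claw":0.5,"offset":[0.03,0,0],"dr":[0,-7,0]},{"claw":0.5,"offset":[0.02,0,0],"dr":[0,-7,0]},{"claw":0.5,"offset":[0,0,0],"dr":[0,-7,0]},{"claw":0.5,"offset":[0,0,0],"dr":[0,-7,0]},{"claw":0.5,"offset":[0,0,0],"dr":[0,-7,0]}]}}

```text
time: 16.5
eef_pos: [0.4318, -0.0789, 0.2433]
tool_rot: [[-0.243, 0.001, 0.97], [-0.97, 0.0, -0.243], [-0.0, -1.0, 0.001]]
force: [-0.1, -0.1, 0.4]
grip_width: 0.0456
```

```bash
python3 ang.py; python3 look.py 7
python3 - <<'E'
from bench import *
from h import *
d=load("top",7);a=np.ascontiguousarray(d["img"][...,::-1])
x,y=228,188;cv2.imwrite("pics/ring7.png",cv2.resize(a[y:y+40,x:x+50],None,fx=15,fy=15,interpolation=cv2.INTER_CUBIC))
E
```

```text
[ 0.4318 -0.0789  0.2433] zang -14.09 [-0.1 -0.1  0.4] [-0.01 -0.1   0.  ] 0.045630971505022495 [-11.9   4.7 103.    0.   72.2   2.2]
16.5 [ 0.4318 -0.0789  0.2433] [[-0.243, 0.001, 0.97], [-0.97, 0.0, -0.243], [-0.0, -1.0, 0.001]] [-11.9   4.7 103.    0.   72.2   2.2] 0.045630971505022495 [-0.1 -0.1  0.4]
top crop origin 165 137
scene crop origin 200 141
```

View pics/top_7.png

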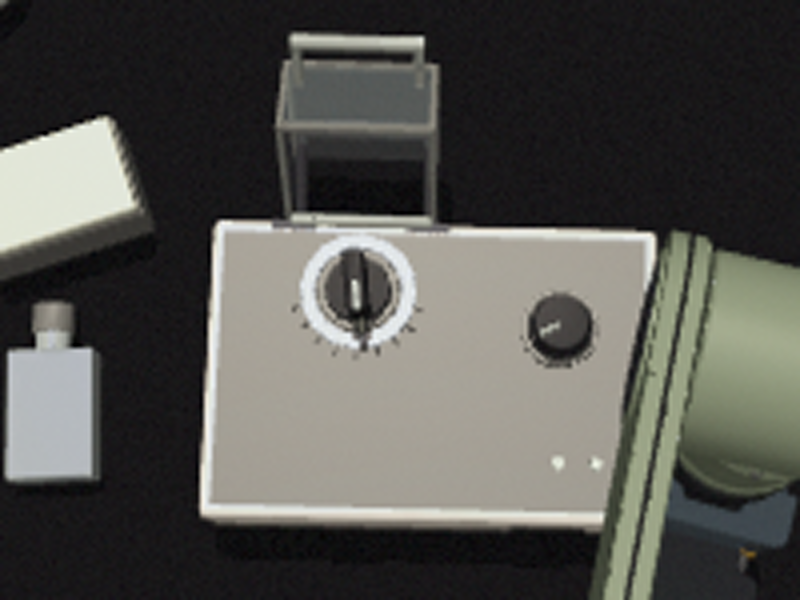

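View pics/ring7.png

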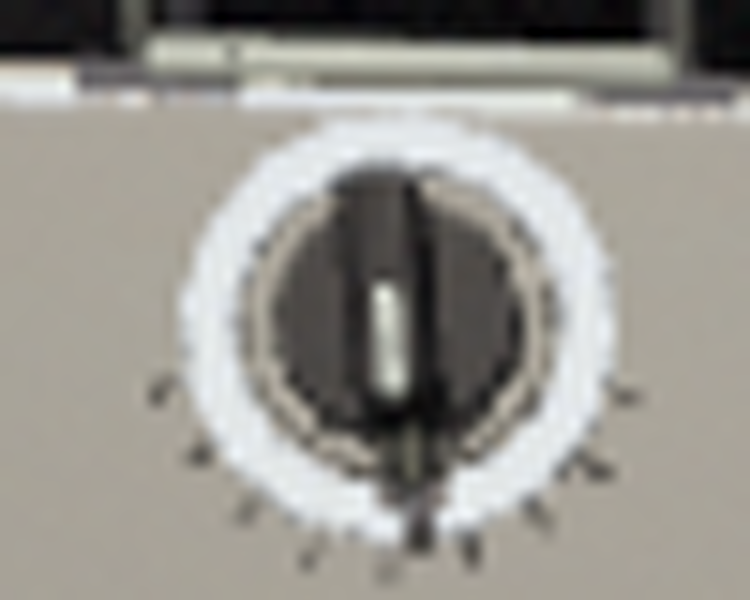

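Run:
```python
from h import *
d=load("top",7);P=lambda x,y,z:ray(d,(228+(x-7)/15+.0,188+(y-7)/15),z)
A=lambda v:np.degrees(np.arctan2(v[1],v[0])).round(1)
c=P(400,330,.077)
print("line",A(P(395,390,.119)-P(382,285,.119)))
print("nose",A(P(413,455,.087)-c),(P(413,455,.087)-c)*1e3, "tab mid",A(P(416,520,.086)-c),"tab",A(P(419,530,.085)-c))
# subpixel: white line moments at bar top, nose brightness, tab darkness profile
g=cv2.cvtColor(d["img"],cv2.COLOR_RGB2GRAY).astype(int)
print(g[205:226,248:263])
```

```text
line -171.2
nose -171.3 [-24.41184317  -3.71496407  10.        ] tab mid -172.8 tab -172.3
[[ 77  76  59  46  66  73  71  46  21  76  76  76  76  69 165]
 [ 75  75  73  42  67  74  71  53  18  75  74  74  75  69 165]
 [ 74  75  75  41  69 219 125  58  16  74  76  77  76  80 116]
 [ 73  73  74  35  71 204 162  65  20  74  75  76  75  80  75]
 [ 74  74  74  42  69 199 167  70  20  75  76  75  74  79  46]
 [ 73  76  74  41  70 170 164  70  26  61  76  76  75  77  51]
 [ 73  73  73  49  71 163 163  71  28  60  74  76  75  71  68]
 [ 72  71  74  49  70 164 195  74  32  58  75  74  76  39  84]
 [ 72  73  71  46  64 150 193  64  25  31  73  73  61  51 157]
 [ 56  75  73  70  34  65  91  27  19  20  74  58  41 154 170]
 [157  56  57  74  32  18  16  14  14  25  41  49  80 170 119]
 [162  86  68  46  31  20  21  55  20  35  48  83 156 127 176]
 [105 158 157 155  71  66  60  92  48  81  82 160 120 159 225]
 [195 145 130 151 163  90  66  97  51  85 106  93 166 223 230]
 [227 211 178  96 101  77  47  93  47  75 192 221 224 230 229]
 [230 227 225 222 209 121  75  67  86 142 226 230 229 229 230]
 [230 229 229 230 228 149  96 104 104 147 228 229 229 230 185]
 [207 209 229 230 229 224 192 111  99 222 229 229 185 179 166]
 [171 157 192 164 206 229 205  82  73 182 161 137 164 164 164]
 [146 142 166 161 171 164 156  86  84 164 142  82 162 164 164]
 [115 159 163 163 163 144 142 157 157 163 161 105 161 163 163]]
```

{"fn": "send_rows", "kwargs": {"series": [{"claw":0.7,"offset":[0,0,0],"dr":[0,-7,0]},{"claw":0.7,"offset":[0,0,0],"dr":[0,-7,0]},{"claw":0.7,"offset":[-0.025,0,0.03],"dr":[0,0,0]},{"claw":0.7,"offset":[-0.025,0,0.03],"dr":[0,0,0]},{"claw":0.7,"offset":[-0.025,0,0.03],"dr":[0,0,0]},{"claw":0.7,"offset":[-0.025,0,0.03],"dr":[0,0,0]},{"claw":0.7,"offset":[-0.025,0,0.03],"dr":[0,0,0]},{"claw":0.7,"offset":[-0.025,0,0.03],"dr":[0,0,0]},{"claw":0.7,"offset":[-0.025,0,0.03],"dr":[0,0,0]},{"claw":0.7,"offset":[-0.025,0,0.03],"dr":[0,0,0]}]}}

```text
time: 17.43
eef_pos: [0.6747, 0.1215, 0.2427]
tool_rot: [[-0.01, 0.0, 1.0], [-1.0, 0.0, -0.01], [-0.0, -1.0, 0.0]]
force: [1.5, 0.1, 0.7]
grip_width: 0.0274
```

{"fn": "send_rows", "kwargs": {"series": [{"claw":0.7,"offset":[0,0,0.03],"dr":[0,0,0]},{"claw":0.7,"offset":[0,0,0],"dr":[0,0,0]},{"claw":0.7,"offset":[0,0,0],"dr":[0,0,0]}]}}

```text
time: 17.68
eef_pos: [0.7042, 0.1201, 0.2409]
tool_rot: [[-0.009, -0.002, 1.0], [-1.0, -0.0, -0.009], [0.0, -1.0, -0.002]]
force: [0.2, -0.1, 0.5]
grip_width: 0.0277
```

```bash
python3 ang.py
```

```text
[0.7042 0.1201 0.2409] zang -0.49 [ 0.2 -0.1  0.5] [ 0.07 -0.1   0.01] 0.027739007406717437 [ 8.8 30.8 65.6 -0.  83.7  9.2]
```

{"fn": "send_rows", "kwargs": {"series": [{"claw":0.7,"offset":[-0.001,0.015,-0.001],"dr":[0,0,0]},{"claw":0.7,"offset":[0,0.015,0],"dr":[0,0,0]},{"claw":0.7,"offset":[0,0.015,0],"dr":[0,0,0]},{"claw":0.7,"offset":[0,0.01,0],"dr":[0,0,0]},{"claw":0.7,"offset":[0,0.01,0],"dr":[0,0,0]},{"claw":0.7,"offset":[0,0.01,0],"dr":[0,0,0]},{"claw":0.7,"offset":[0,0.008,0],"dr":[0,0,0]},{"claw":0.7,"offset":[0,0,0],"dr":[0,0,0]}]}}

```text
time: 18.35
eef_pos: [0.7015, 0.1202, 0.1576]
tool_rot: [[-0.007, -0.003, 1.0], [-1.0, -0.001, -0.007], [0.001, -1.0, -0.003]]
force: [0.4, -1.1, 0.4]
grip_width: 0.0278
```

```bash
python3 look.py 8
```

```text
18.35 [0.7015 0.1202 0.1576] [[-0.007, -0.003, 1.0], [-1.0, -0.001, -0.007], [0.001, -1.0, -0.003]] [ 8.8 32.8 73.9 -0.  73.4  9.2] 0.027751230874686963 [ 0.4 -1.1  0.4]
top crop origin 165 137
scene crop origin 200 141
```

View pics/scene_8.png

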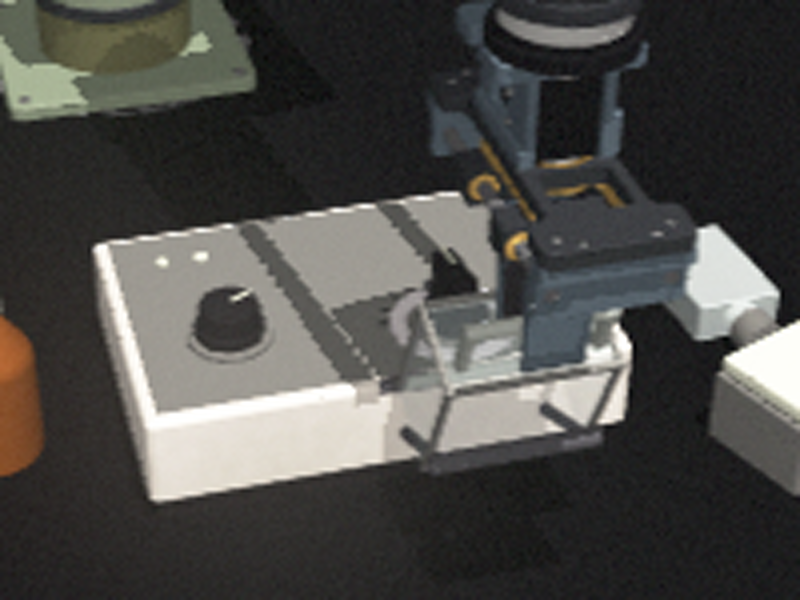

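Fingers straddle the bar, no contact force. Grip.

{"fn": "send_rows", "kwargs": {"series": [{"claw":1,"offset":[0,0,0],"dr":[0,0,0]},{"claw":1,"offset":[0,0,0],"dr":[0,0,0]},{"claw":1,"offset":[0,0,0],"dr":[0,0,0]},{"claw":1,"offset":[0,0,0],"dr":[0,0,0]},{"claw":1,"offset":[0,0,0],"dr":[0,0,0]}], "newtons": 12}}

```text
time: 18.87
eef_pos: [0.7014, 0.1205, 0.1601]
tool_rot: [[-0.007, -0.002, 1.0], [-1.0, -0.0, -0.007], [0.0, -1.0, -0.002]]
force: [-4.9, -0.2, 4.9]
grip_width: 0.0097
```

Run:
```python
import numpy as np
r=np.hypot(128,42);a0=np.arctan2(42,-128)
pr=None
for k in range(0,33):
    th=2.0-1.95*(1-np.cos(np.pi*k/32))/2
    q=r*np.array([np.cos(a0-th),np.sin(a0-th)])
    if pr is not None: print(k,round(th,2),np.round(q-pr,1),np.round(q+[611,77-19]))
    pr=q
```

```text
1 2.0 [-0.5  0.4] [702. 157.]
2 1.98 [-1.4  1.3] [701. 159.]
3 1.96 [-2.4  2.1] [698. 161.]
4 1.93 [-3.4  2.8] [695. 163.]
5 1.88 [-4.4  3.3] [690. 167.]
6 1.84 [-5.4  3.8] [685. 171.]
7 1.78 [-6.5  4. ] [679. 175.]
8 1.71 [-7.6  4.1] [671. 179.]
9 1.64 [-8.7  3.9] [662. 183.]
10 1.57 [-9.7  3.6] [652. 186.]
11 1.48 [-10.6   3. ] [642. 189.]
12 1.4 [-11.4   2.2] [630. 191.]
13 1.31 [-12.1   1.2] [618. 193.]
14 1.22 [-12.5   0.1] [606. 193.]
15 1.12 [-12.7  -1.1] [593. 192.]
16 1.03 [-12.7  -2.3] [580. 189.]
17 0.93 [-12.4  -3.5] [568. 186.]
18 0.83 [-11.9  -4.6] [556. 181.]
19 0.74 [-11.2  -5.6] [545. 175.]
20 0.65 [-10.3  -6.4] [535. 169.]
21 0.57 [-9.3 -7. ] [525. 162.]
22 0.48 [-8.2 -7.4] [517. 155.]
23 0.41 [-7.1 -7.5] [510. 147.]
24 0.34 [-6.1 -7.4] [504. 140.]
25 0.27 [-5. -7.] [499. 133.]
26 0.21 [-4.1 -6.5] [495. 126.]
27 0.17 [-3.2 -5.8] [492. 120.]
28 0.12 [-2.5 -4.9] [489. 116.]
29 0.09 [-1.8 -4. ] [487. 112.]
30 0.07 [-1.2 -2.9] [486. 109.]
31 0.05 [-0.7 -1.8] [485. 107.]
32 0.05 [-0.2 -0.6] [485. 106.]
```

{"fn": "send_rows", "kwargs": {"series": [{"claw":1,"offset":[0,-0.002,-0.002],"dr":[0,0,0]},{"claw":1,"offset":[0,-0.002,-0.0024],"dr":[0,0,0]},{"claw":1,"offset":[0,-0.0028,-0.0034],"dr":[0,0,0]},{"claw":1,"offset":[0,-0.0033,-0.0044],"dr":[0,0,0]},{"claw":1,"offset":[0,-0.0038,-0.0054],"dr":[0,0,0]},{"claw":1,"offset":[0,-0.004,-0.0065],"dr":[0,0,0]},{"claw":1,"offset":[0,-0.0041,-0.0076],"dr":[0,0,0]},{"claw":1,"offset":[0,-0.0039,-0.0087],"dr":[0,0,0]},{"claw":1,"offset":[0,-0.0036,-0.0097],"dr":[0,0,0]},{"claw":1,"offset":[0,-0.003,-0.0106],"dr":[0,0,0]}]}}

```text
time: 19.7
eef_pos: [0.6416, 0.1208, 0.1934]
tool_rot: [[-0.007, 0.003, 1.0], [-1.0, 0.0, -0.007], [-0.0, -1.0, 0.003]]
force: [1.5, -0.9, 1.5]
grip_width: 0.0101
```

{"fn": "send_rows", "kwargs": {"series": [{"claw":1,"offset":[0,-0.002,-0.0114],"dr":[0,0,0]},{"claw":1,"offset":[0,-0.001,-0.012],"dr":[0,0,0]},{"claw":1,"offset":[0,0,-0.0125],"dr":[0,0,0]},{"claw":1,"offset":[0,0.0012,-0.0127],"dr":[0,0,0]},{"claw":1,"offset":[0,0.0024,-0.0127],"dr":[0,0,0]},{"claw":1,"offset":[0,0.0035,-0.0124],"dr":[0,0,0]},{"claw":1,"offset":[0,0.0046,-0.0119],"dr":[0,0,0]},{"claw":1,"offset":[0,0.0056,-0.0112],"dr":[0,0,0]},{"claw":1,"offset":[0,0.0064,-0.0103],"dr":[0,0,0]}]}}

```text
time: 20.45
eef_pos: [0.5329, 0.1215, 0.1715]
tool_rot: [[-0.007, -0.0, 1.0], [-1.0, -0.0, -0.007], [0.0, -1.0, -0.0]]
force: [0.7, 1.1, 1.0]
grip_width: 0.0094
```

{"fn": "send_rows", "kwargs": {"series": [{"claw":1,"offset":[0,0.007,-0.009],"dr":[0,0,0]},{"claw":1,"offset":[0,0.0074,-0.008],"dr":[0,0,0]},{"claw":1,"offset":[0,0.0075,-0.007],"dr":[0,0,0]},{"claw":1,"offset":[0,0.0074,-0.006],"dr":[0,0,0]},{"claw":1,"offset":[0,0.007,-0.005],"dr":[0,0,0]},{"claw":1,"offset":[0,0.0065,-0.004],"dr":[0,0,0]},{"claw":1,"offset":[0,0.0058,-0.0032],"dr":[0,0,0]},{"claw":1,"offset":[0,0.005,-0.0025],"dr":[0,0,0]},{"claw":1,"offset":[0,0.004,-0.0018],"dr":[0,0,0]},{"claw":1,"offset":[0,0,0],"dr":[0,0,0]}]}}

```text
time: 21.28
eef_pos: [0.4862, 0.1217, 0.1124]
tool_rot: [[-0.007, -0.005, 1.0], [-1.0, -0.001, -0.007], [0.001, -1.0, -0.005]]
force: [-6.0, -0.4, 2.1]
grip_width: 0.0095
```

{"fn": "send_rows", "kwargs": {"series": [{"claw":1,"offset":[0,0.003,-0.0015],"dr":[0,0,0]},{"claw":1,"offset":[0,0.003,-0.0015],"dr":[0,0,0]},{"claw":1,"offset":[0,0.002,-0.001],"dr":[0,0,0]},{"claw":1,"offset":[0,0.002,0],"dr":[0,0,0]},{"claw":1,"offset":[0,0.001,0],"dr":[0,0,0]},{"claw":1,"offset":[0,0,0],"dr":[0,0,0]}]}}

```text
time: 21.78
eef_pos: [0.4823, 0.1217, 0.1019]
tool_rot: [[-0.007, -0.005, 1.0], [-1.0, -0.001, -0.007], [0.001, -1.0, -0.005]]
force: [-7.7, 0.4, 2.1]
grip_width: 0.0097
```

{"fn": "send_rows", "kwargs": {"series": [{"claw":0.65,"offset":[0,0,-0.003],"dr":[0,0,0]},{"claw":0.65,"offset":[0,0,0],"dr":[0,0,0]},{"claw":0.65,"offset":[0,0,0],"dr":[0,0,0]},{"claw":0.65,"offset":[0,0,0],"dr":[0,0,0]},{"claw":0.65,"offset":[0,-0.005,0],"dr":[0,0,0]},{"claw":0.65,"offset":[0,-0.01,0],"dr":[0,0,0]},{"claw":0.65,"offset":[0,-0.02,0],"dr":[0,0,0]},{"claw":0.65,"offset":[0,-0.03,0],"dr":[0,0,0]},{"claw":0.65,"offset":[0,-0.03,0],"dr":[0,0,0]},{"claw":0.65,"offset":[0,-0.03,0],"dr":[0,0,0]}]}}

```text
time: 22.62
eef_pos: [0.4814, 0.122, 0.23]
tool_rot: [[-0.007, 0.001, 1.0], [-1.0, 0.0, -0.007], [-0.0, -1.0, 0.001]]
force: [1.5, 0.8, 1.1]
grip_width: 0.0319
```

{"fn": "send_rows", "kwargs": {"series": [{"claw":0.65,"offset":[0.035,-0.01,-0.01],"dr":[0,0,0]},{"claw":0.65,"offset":[0.035,0,-0.01],"dr":[0,0,0]},{"claw":0.65,"offset":[0.035,0,-0.01],"dr":[0,0,0]},{"claw":0.65,"offset":[0.035,0,-0.01],"dr":[0,0,0]},{"claw":0.65,"offset":[0.035,0,-0.01],"dr":[0,0,0]},{"claw":0.65,"offset":[0.035,0,-0.01],"dr":[0,0,0]},{"claw":0.65,"offset":[0,0,0],"dr":[0,0,0]},{"claw":0.65,"offset":[0,0,0],"dr":[0,0,0]},{"claw":0.65,"offset":[0,0,0],"dr":[0,0,0]},{"claw":0.65,"offset":[0,0,0],"dr":[0,0,0]}]}}

```text
time: 23.45
eef_pos: [0.4204, -0.0867, 0.2381]
tool_rot: [[-0.006, 0.001, 1.0], [-1.0, 0.0, -0.006], [-0.0, -1.0, 0.001]]
force: [-0.4, -0.2, -0.5]
grip_width: 0.0319
```

```bash
python3 ang.py; python3 look.py 9
python3 - <<'E'
from h import *
d=load("top",9);a=np.ascontiguousarray(d["img"][...,::-1]);x,y=228,188
A=cv2.resize(a[y:y+40,x:x+50],None,fx=8,fy=8,interpolation=cv2.INTER_CUBIC)
s0=load("scene",0)["img"];s9=load("scene",9)["img"]
f=lambda m:cv2.resize(np.ascontiguousarray(m[170:250,270:360,::-1]),None,fx=4,fy=4,interpolation=cv2.INTER_CUBIC)
D=np.hstack([A,f(s0)[:320],])
t0=load("top",0)["img"];g=lambda m:cv2.resize(np.ascontiguousarray(m[180:250,215:300,::-1]),None,fx=4.5,fy=4.5,interpolation=cv2.INTER_CUBIC)
cv2.imwrite("pics/cmp_s.png",np.hstack([f(s0),f(s9)]));cv2.imwrite("pics/cmp_t.png",np.hstack([g(t0),g(d["img"])]))
E
```

```text
[ 0.4204 -0.0867  0.2381] zang -0.32 [-0.4 -0.2 -0.5] [-0.02 -0.06 -0.06] 0.031898288174791435 [-13.2   4.  104.6   0.   71.4 -12.9]
23.45 [ 0.4204 -0.0867  0.2381] [[-0.006, 0.001, 1.0], [-1.0, 0.0, -0.006], [-0.0, -1.0, 0.001]] [-13.2   4.  104.6   0.   71.4 -12.9] 0.031898288174791435 [-0.4 -0.2 -0.5]
top crop origin 165 137
scene crop origin 200 141
```

View pics/cmp_s.png

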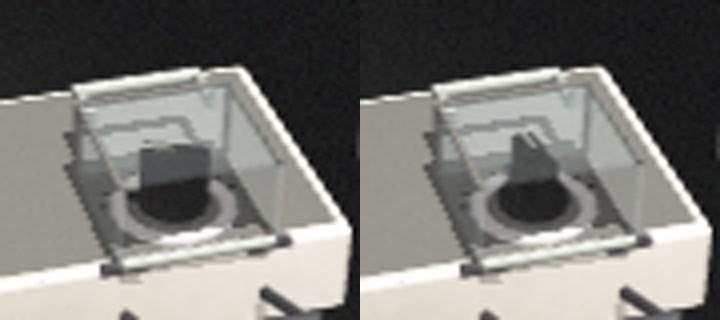

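View pics/cmp_t.png

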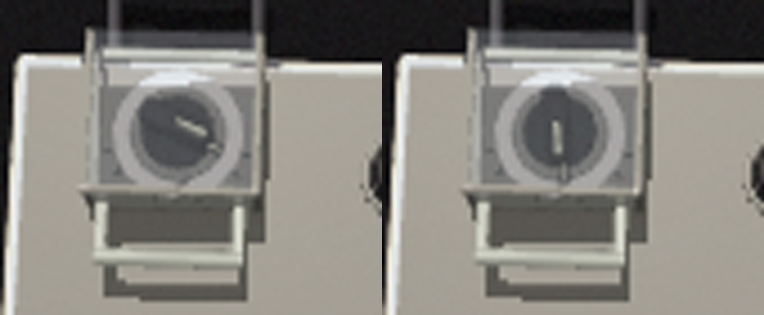

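View pics/top_9.png

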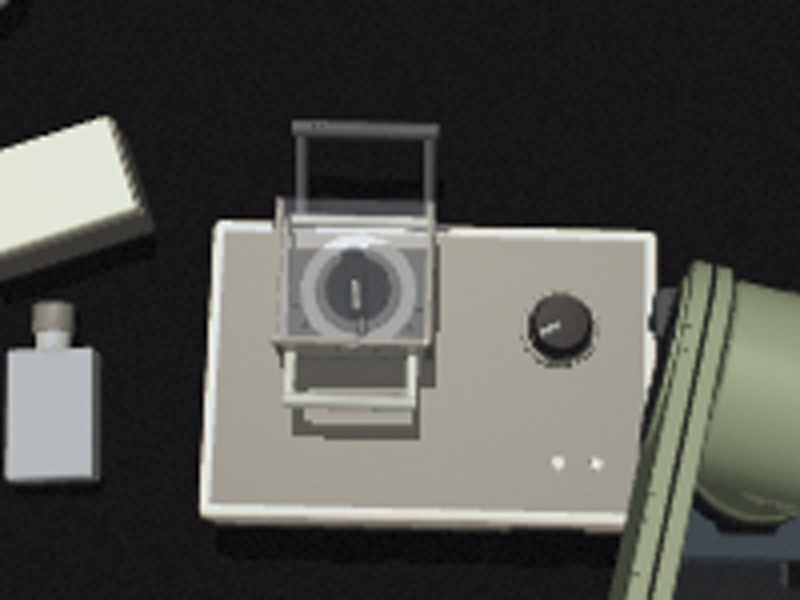

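{"fn": "send_rows", "kwargs": {"series": [{"claw":0.65,"offset":[0,0,0],"dr":[0,0,0]},{"claw":0.65,"offset":[0,0,0],"dr":[0,0,0]},{"claw":0.65,"offset":[0,0,0],"dr":[0,0,0]},{"claw":0.65,"offset":[0,0,0],"dr":[0,0,0]},{"claw":0.65,"offset":[0,0,0],"dr":[0,0,0]},{"claw":0.65,"offset":[0,0,0],"dr":[0,0,0]},{"claw":0.65,"offset":[0,0,0],"dr":[0,0,0]},{"claw":0.65,"offset":[0,0,0],"dr":[0,0,0]}]}}

```text
time: 24.22
eef_pos: [0.4199, -0.0877, 0.2377]
tool_rot: [[-0.007, 0.0, 1.0], [-1.0, -0.0, -0.007], [0.0, -1.0, 0.0]]
force: [0.1, 0.4, 0.3]
grip_width: 0.0319
```

Run:
```python
from bench import *
from h import *
d=snapshot("top");a=load("top",0)["img"].astype(int);b=d["img"].astype(int)
# handle + front edge region shift vs start
print("handle region mean diff",np.abs(a-b)[222:242,232:275].mean(),"bg",np.abs(a-b)[240:260,170:185].mean(), "shift",cv2.phaseCorrelate(a[222:245,232:275].mean(2),b[222:245,232:275].mean(2)))
print(read_state()["force"]);print(close_job())
```

```text
handle region mean diff 0.8647286821705427 bg 0.7944444444444444 shift ((0.4851596200056463, 0.07848141013868215), 1.0054153495936073)
[-0.35563964 -0.16323184  0.52253513]
the job is handed in; nothing more can be done
None
```

The job is handed in at about 24 s of the 72 s allowed. I swung the guard open by its handle and let go. It stayed leaning on its rest. I then turned the trim knob about 59° clockwise to the index tab, let go, and carried the guard back down until it was shut.

What the last checks showed:
- **Guard:** the handle region of the final top picture matches the starting shut picture to within image noise (mean difference 0.86 against 0.79 for the background). A phase-correlation check on the same region gave a shift of about 0.5 pixel (roughly 1 mm) along the handle, which does not agree with that match. A guard left open would shift the handle across its length, and that shift was under 0.1 pixel. I had no direct reading of the guard's angle.
- **Pointer:** with the guard open and the knob released, the white lines on the knob gave about -171°. The tool angle at release implied -173°, and the tab measured about -173°. That is within about 2° (about 1 mm), inside the 3.5 mm allowed. With the guard shut, the picture still shows the pointer at the tab.
- **Other things:** the round knob, flask and tip box look unchanged in the final top picture. The bottle was hidden behind the arm there. I last saw it fully, unmoved, with the guard open and before I moved over the knob. The arm did not touch it as far as I could tell.
- **Robot:** clear of everything, with force readings at noise level.

The index-tab and pointer detections were weak (scores about 0.5 to 0.65, with one false pointer on the flask). I measured those two from the enlarged picture instead.

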